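Pack a cookie carton between stack-nest bins

TASK

The blue stack-nest bin is nested in the white one. Lift the blue bin out and set it down upright on the wooden board, put the small cookie carton upright on the floor of the white bin between its two ledges, then take the blue bin again and stack it on the white bin turned half round (red ends opposite), so that both its feet rest on the white bin's ledges, clear of the carton. Leave the white bin standing on the bench, and do not disturb the bowl, jar and brush.

Things in the scene. Friction and masses are not known exactly. Their poses are not given: they have to be found in the camera images.
- lower: White stack-nest bin, loose on the bench, 0.35 kg: open trough 200 mm long (x) x 68 wide (y) x 80 high. Origin: centre of its underside at foot level; x towards its red end, z up. Upright rim band at z 66 to 80 mm, 68 mm over the long sides: grip across it at mid-length. Below it the 2.5 mm walls taper to 48 x 178 mm outside at z 27 mm. Two grey feet below (z 0 to 27 mm), two grey ledges inside.
- upper: Blue stack-nest bin, about 0.2 kg, same shape and frame as the white one. At the start nested in it, red ends together: its feet pass beside the ledges and stand on the white bin's floor, origin 30 mm above the white one's, 2 mm play. Turned half round, straight above, its feet rest on the ledges: origin 54 mm above the white one's, some 6 mm play along and 7 mm across; only the feet enter.
- lower_floor_mid (a point): Where the carton goes: on the white bin's inner floor, midway between its ledges; 9.5 mm along -x and 30 mm above the bin's origin. Clear space there: 123 mm along x, 42 mm wide at the floor, 57 mm at the rim.
- lower_ledge_red (a point): Middle of the top of the white bin's ledge near its red end: a block standing on the floor, 17 mm along x, 40 mm across, 24 mm high, 60.5 mm along +x and 54 mm above the bin's origin (set in from the end wall).
- lower_ledge_plain (a point): Middle of the top of the white bin's other ledge, against its plain end wall: 14 mm along x, 40 mm across, 78 mm along -x and 54 mm above the bin's origin.
- upper_foot_red (a point): Middle of the underside of the blue bin's foot at its red end: 10 mm along x, 34 mm across, 27 mm high, 79 mm along +x from its origin. Half-turned it lands on the ledge at the white bin's plain end.
- upper_foot_plain (a point): Middle of the underside of the blue bin's other foot: 12 mm along x, 34 mm across, 60.5 mm along -x from its origin. Half-turned it lands on the ledge near the white bin's red end.
- lower_red_end (a point): Point on the white bin: middle of the rim's top edge at its red end, 98 mm along +x and 80 mm above the bin's origin.
- upper_red_end (a point): The same point on the blue bin.
- carton: Closed cookie carton, brown with a yellow band and a red dot on top, 60 mm long (x) x 34 mm wide (y) x 42 mm high, about 0.12 kg, standing on the bench. Origin: centre of its underside. Lengthwise it fits between the white bin's ledges; gripped by its two ends it leaves fingers room there. Its top then lies 9 mm below the floor of a correctly stacked bin.
- board: Wooden board fixed on the bench, 220 x 220 mm, 12 mm thick, empty. Origin: centre of its underside; its top is 12 mm above the bench. The blue bin may stand on it any way round.
- bowl: Bystander: steel bowl, 110 mm across, 50 mm high; origin at the centre of its underside.
- jar: Bystander: amber jar with a red cap, 68 mm across, 110 mm high; origin at the centre of its underside.
- brush: Bystander: brush, 180 mm long, lying crosswise at the far side of the work; origin at the middle of its underside.
Not all that is in view belongs to the job. There is more than one size of the upper; the one meant has the size given above.

How it is judged:
On the way, in this order (a step that is already met when the one before it is completed fails the run):
1. the blue bin stands upright on the wooden board, let go (z of upper in the frame of board between 0.006 and 0.018 m and horizontal distance between upper and board below 0.1 m and angle between upper's own z axis and vertical below 0.06 rad and contact force between the fingers and upper below 0.1 N), for 0.2 s.
2. the carton stands on the floor of the white bin, let go, the blue bin still off (x of carton in the frame of lower between -0.045 and 0.025 m and y of carton in the frame of lower between -0.012 and 0.012 m and z of carton in the frame of lower between 0.024 and 0.036 m and angle between carton's own z axis and vertical below 0.1 rad and contact force between the fingers and carton below 0.1 N and horizontal distance between upper and lower above 0.12 m), for 0.2 s.
At the end, for the whole second after the job is handed in: White bin upright on the bench (6 mm, 0.05 rad); carton upright (0.1 rad) on its floor (6 mm), within 35 mm along and 12 mm across of mid-space; blue bin, red end opposite, on the ledges: 54 mm above the white one (5 mm), centred within 14 mm, tilt under 0.06 rad, off the carton; all at rest (z of upper in the frame of lower between 0.049 and 0.059 m and x of upper in the frame of lower between -0.014 and 0.014 m and y of upper in the frame of lower between -0.014 and 0.014 m and x of upper_red_end in the frame of lower below -0.07 m and angle between upper's own z axis and vertical below 0.06 rad and x of carton in the frame of lower between -0.045 and 0.025 m and y of carton in the frame of lower between -0.012 and 0.012 m and z of carton in the frame of lower between 0.024 and 0.036 m and angle between carton's own z axis and vertical below 0.1 rad and height (world z) of lower below 0.006 m and angle between lower's own z axis and vertical below 0.05 rad and contact force between upper and carton below 0.3 N and linear speed of each of upper, carton, lower below 0.02 m/s); the robot touches nothing.
It fails at once if the bowl is pushed more than 30 mm (distance of bowl from where it was at the start of the episode above 0.03 m).
It fails at once if the jar is pushed more than 30 mm (distance of jar from where it was at the start of the episode above 0.03 m).
It fails at once if the brush is pushed more than 30 mm (distance of brush from where it was at the start of the episode above 0.03 m).
It also fails if it takes over 72 s, if anything falls off the work surface, if the arm or the gripper's body presses on something with over 40 N, if the wrist force passes 120 N, or if a joint passes its speed limit or range.

ROBOT

A 7-joint arm with a two-finger parallel gripper is mounted at the origin on the work surface. World frame = base frame: x ahead of the robot, y to its left, z up, the work surface at z = 0. Lengths are in m, angles in rad, forces in N, time in s.
With the tool pointing down it reaches from about 0.425 to 0.875 m from the base axis. Payload 8.4 kg.
Tool frame: the origin (TCP) lies midway between the tips of the shut fingers; the grasp point (between the pads) lies 19 mm behind it; x points along the fingers, y is the direction in which the jaws open and shut, and the axes are right-handed (so a half turn about x gives the same grasp; the last joint's range is limited). The gripper opens to 85 mm and grips with 20 to 120 N. Pads are 22 mm wide; open, the fingers measure 114 mm over their backs; the gripper's body (76 mm by 85 mm) begins 54 mm behind the grasp point. The pads swing forward as they close: fully open they stand 13 mm farther back than shut.
Start: joints at [1.167, 0.333, 0.04, 1.465, -0.013, 1.343, -0.059], TCP at [0.195, -0.62, 0.231] pointing down, gripper open.
Joint ranges: [-2.58, 2.58], [-0.38, 2.09], [-1.3, 1.39], [0.25, 2.4], [-1.5, 4.64], [0.08, 2.09], [-2.65, 2.65]. Speed limits (rad/s): [2.22, 2.22, 2.79, 2.79, 3.14, 3.14, 3.14].

INTERFACE

Orientations are given as a rotation vector (axis times angle).
In Python, from rig import manip gives the robot as it stands.
- The arm moves only by the tool move_arm, never from a script. Its argument "deltas" is a list of rows, each a list of 7 numbers: the shift along the tool's x, y, z as a fraction of full scale, then the turn, a rotation vector about the tool's x, y, z as a fraction of full scale, then the opening in per cent of the stroke, from 0 (shut) to 100 (fully open). In form: [[tx, ty, tz, ax, ay, az, grip], ...]. A call has 1 to 5 rows; each row shifts and turns the commanded pose from where the row before left it, along the tool's axes as they then stand; what a row does not reach is not made up. Full scale, the value 1, is 2 cm for a shift and 0.08 rad for a turn. A row lasts 1/10 s, in which the tool goes at most 50 mm and 8.59 degrees, less where a joint would pass 70% of its speed; a pose out of reach is approached as far as the arm can. A call with a number of a shift or a turn outside -1 to 1 is refused whole. A call with a gripper value outside its range is refused whole. The fingers move at their own pace and stop on an object; "force" is the grip in N (left out, the last holds). Time passes only in rows, so rows that do not move let the fingers close. It gives the time, the measured TCP pose, the force and the opening at its end, in the units of the state.
- manip.get_obs(): the state, without advancing time (a new reading comes with each control period).
- manip.camera(name): name is "scene" or "top"; returns the picture (384x512x3 uint8, blue, green, red); there is no depth.
- manip.calibration(name): a dict with "K" (3x3 intrinsics, pixels), "rvec" (rotation vector, rad) and "tvec" (3), from world to camera coordinates, as OpenCV has them. Camera axes: x right, y down, z forward; pixel columns grow to the right and rows downward; lengths in m; the calibration is good to about 2 mm. A picture is of the moment at which its call begins. calibration takes no time and is no camera call.
- manip.hand_in(): hands the job in, once; it reports no verdict.
The state is a dict: "t": time; "joint_pos": joint angles; "dq": joint speeds; "joint_efforts": joint torques, N m; "tcp_pos": TCP position; "eef_rot": TCP orientation; "contact_force": force on the tool from outside, world axes, zero at the start; "wrist_torque": the same for the moment, N m; "finger_gap": opening from 0.0 (shut) to 1.0 (fully open).
Only numpy, scipy, OpenCV 4.12 (cv2) and the standard library are available. Lean on these libraries where they do the work, as an engineer would, in place of code of your own. Each camera call takes 0.05 s, during which the arm holds its last target.

## Working session

There is one attempt and no reset: what is moved stays moved. The work goes in short steps, Python scripts to look and compute and a tool call to move; the robot and the scene stay as the last step left them, time stands still between calls to the robot, and variables do not carry over. Pictures are saved under pics/ and viewed, and the job is handed in when it is done.

Besides the shell and the picture viewer there is one more tool, called after ">>>" as a command line: name --pt "numbers of a row" for each row, then --argument value for the rest. move_arm: Moves the arm, as the interface text tells. Shift numbers are shares of 2 cm and turn numbers shares of 0.08 rad, none past 1 either way. Its arguments: {"type":"object","properties":{"deltas":{"type":"array","items":{"type":"array","items":{"type":"number"}}},"force":{"type":"number"}},"required":["deltas"]}

```bash
mkdir -p pics; ls
python3 - <<'E'
from rig import manip
import cv2
o=manip.get_obs()
for k in o: print(k,o[k])
for n in("scene","top"):
    cv2.imwrite(f"pics/{n}0.png",manip.camera(n)); print(n,manip.calibration(n))
E
```

```text
pics
t 0.0
joint_pos [ 1.16681381  0.3339328   0.03986764  1.46629515 -0.01339685  1.34327456
 -0.05854784]
dq [ 0.00217805 -0.00023319  0.00120952  0.0022125   0.00030625  0.00086762
 -0.00057262]
joint_efforts [ 8.04146134e-05 -6.58546972e+01  1.36577759e+00 -4.05555940e+01
  1.68305106e-02  1.29546801e-02  1.05677634e-05]
tcp_pos [ 0.19489274 -0.61961293  0.23039533]
eef_rot [ 2.0575832   0.3176731  -2.05833514]
contact_force [-0.81320855  0.72102908 -0.64843253]
wrist_torque [ 0.00202446 -0.01644834 -0.01668964]
finger_gap 0.9998910025302226
scene {'K': array([[381.55922497,   0.        , 260.38618191],
       [  0.        , 381.55922497, 195.07349452],
       [  0.        ,   0.        ,   1.        ]]), 'rvec': array([ 1.2962453 ,  2.31151201, -0.89462234]), 'tvec': array([ 0.36107515, -0.2490605 ,  1.48974053])}
top {'K': array([[464.99444903,   0.        , 258.23070423],
       [  0.        , 464.99444903, 194.23586861],
       [  0.        ,   0.        ,   1.        ]]), 'rvec': array([ 2.22893404, -2.16248836,  0.08710578]), 'tvec': array([-0.13244529,  0.54786392,  1.5301462 ])}
```

View pics/scene0.png

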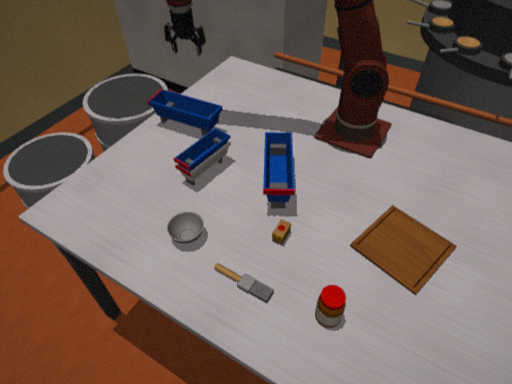

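View pics/top0.png

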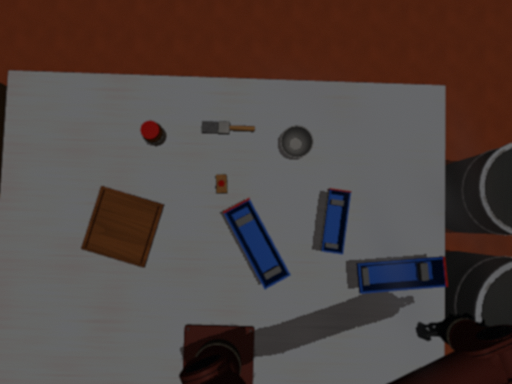

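The top view shows three blue bins: the one at (336,221), with white beneath it in the scene view at (203,155), and two bigger, lone ones at (256,243) and (402,274). By the description I choose the nested one at (336,221). The carton is at (221,184), the board at (123,227), the jar at (151,131), the brush at (228,128) and the bowl at (296,142). Next is a close crop to check the choice, then measurement.

```bash
cat > h.py <<'E'
from rig import manip
import cv2, numpy as np
from scipy.spatial.transform import Rotation as R
def cal(n):
    c=manip.calibration(n); return c["K"],cv2.Rodrigues(np.array(c["rvec"]))[0],np.array(c["tvec"]).ravel()
def ray(n,uv,z):
    K,Rm,t=cal(n); d=Rm.T@np.linalg.solve(K,np.array([uv[0],uv[1],1.])); c=-Rm.T@t
    return c+d*(z-c[2])/d[2]
def proj(n,p):
    K,Rm,t=cal(n); q=K@(Rm@np.array(p,float)+t); return q[:2]/q[2]
def tri(uvs,uvt):
    P=[K@np.c_[Rm,t] for K,Rm,t in (cal("scene"),cal("top"))]
    X=cv2.triangulatePoints(P[0],P[1],np.array(uvs,float).reshape(2,1),np.array(uvt,float).reshape(2,1)).ravel(); return X[:3]/X[3]
def crop(img,x0,y0,w,h,s,f,gain=1):
    c=cv2.resize(img[y0:y0+h,x0:x0+w],None,fx=s,fy=s,interpolation=cv2.INTER_CUBIC)
    cv2.imwrite(f,np.clip(c*float(gain),0,255).astype(np.uint8))
E
python3 - <<'E'
from h import *
t=cv2.imread("pics/top0.png"); s=cv2.imread("pics/scene0.png")
a=cv2.resize(t[175:275,300:380],None,fx=5,fy=5,interpolation=2)
b=cv2.resize(s[115:195,160:240],None,fx=5,fy=5,interpolation=2)
b=cv2.copyMakeBorder(b,0,100,0,0,0)
cv2.imwrite("pics/c0.png",np.clip(np.hstack([a*1.0,b*1.0])*1.5,0,255).astype(np.uint8))
hs=cv2.cvtColor(t,cv2.COLOR_BGR2HSV)
def rect(m,name,z):
    m=m.astype(np.uint8)
    for c in cv2.findContours(m,cv2.RETR_EXTERNAL,cv2.CHAIN_APPROX_NONE)[0]:
        if cv2.contourArea(c)<40: continue
        r=cv2.minAreaRect(c); bp=cv2.boxPoints(r); W=np.array([ray("top",p,z) for p in bp])
        e=W[1]-W[0]; f=W[2]-W[1]
        print(name,np.round(r[0],1),"ctr",W.mean(0).round(4),"sides",np.linalg.norm(e).round(4),np.degrees(np.arctan2(e[1],e[0])).round(1),np.linalg.norm(f).round(4),np.degrees(np.arctan2(f[1],f[0])).round(1))
H,S,V=hs[...,0],hs[...,1],hs[...,2]
rect((H>100)&(H<130)&(S>150)&(V>30),"blue",.110)
rect(((H<8)|(H>172))&(S>150)&(V>60),"red",.110)
roi=np.zeros_like(H,bool); roi[165:205,205:240]=1
rect((S>90)&roi,"carton",.042)
roi=np.zeros_like(H,bool); roi[170:280,70:175]=1
rect((S>90)&roi,"board",.012)
E
```

```text
blue [400.5 274.5] ctr [ 0.309  -0.5652  0.11  ] sides 0.2673 -83.7 0.0918 -174.9
blue [257.8 245.6] ctr [ 0.3859 -0.1179  0.11  ] sides 0.0631 -60.0 0.1627 -149.9
blue [256.7 244.2] ctr [ 0.3903 -0.114   0.11  ] sides 0.0894 -59.8 0.2627 -149.9
blue [335.2 221.8] ctr [ 0.4672 -0.358   0.11  ] sides 0.1885 -6.1 0.0657 -95.5
red [468.3 242.5] ctr [ 0.4143 -0.7774  0.11  ] sides 0.0581 -2.3 0.1116 -90.8
red [464.2 149.1] ctr [ 0.7096 -0.7642  0.11  ] sides 0.0813 -49.5 0.0713 -140.0
red [149.5 129.5] ctr [0.7395 0.2339 0.11  ] sides 0.0534 -88.1 0.0542 -177.5
carton [221.  183.5] ctr [0.5817 0.0077 0.042 ] sides 0.0328 -88.2 0.056 -178.0
board [122.1 226.3] ctr [0.4322 0.3319 0.012 ] sides 0.2165 -14.1 0.2198 -105.4
```

View pics/c0.png

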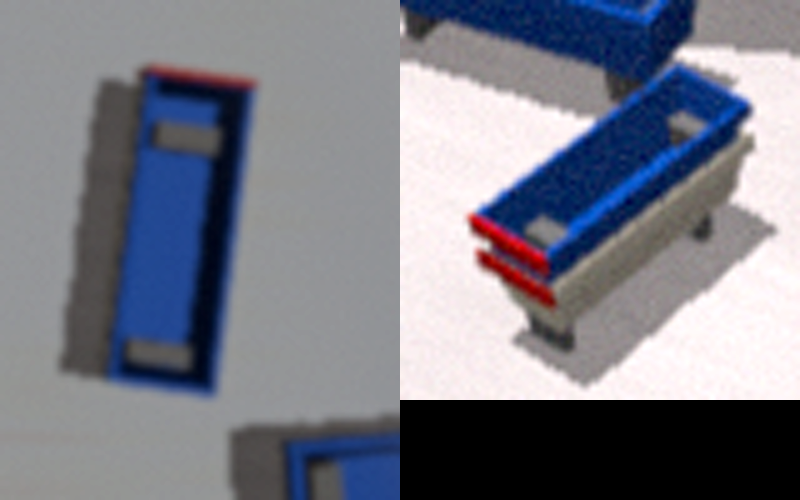

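The crop confirms it: blue nested in the white bin, both red ends together and pointing to world +x (top view, red edge at about (340,190)). Now I refine the rim pose and get the tool axes.

Run:
```python
from h import *
t=cv2.imread("pics/top0.png"); hs=cv2.cvtColor(t,cv2.COLOR_BGR2HSV); H,S,V=[hs[...,i].astype(int) for i in range(3)]
big=cv2.resize(t[175:270,310:365],None,fx=4,fy=4,interpolation=cv2.INTER_CUBIC)
hb=cv2.cvtColor(big,cv2.COLOR_BGR2HSV); m=(hb[...,1]>110).astype(np.uint8)
c=max(cv2.findContours(m,0,1)[0],key=cv2.contourArea); bp=cv2.boxPoints(cv2.minAreaRect(c))
px=(bp+.5)/4-.5+[310,175]; W=np.array([ray("top",p,.110) for p in px]); print(px.round(1)); print(W.round(4))
for i in range(2):
  e=W[i+1]-W[i]; print(np.linalg.norm(e),np.degrees(np.arctan2(e[1],e[0])))
print("ctr",W.mean(0))
o=manip.get_obs(); print(R.from_rotvec(o["eef_rot"]).as_matrix().round(3))
# scene: corners from crop
for p in [(470,217),(545,268),(680,68),(752,103)]:
  uv=((p[0]-400)/5+160-.4,p[1]/5+115-.4); print(uv,ray("scene",uv,.110).round(4))
for nm,p,z in [("jar",(151,131),.11),("brush",(228,128),.02),("bowl",(296,142),.05)]: print(nm,ray("top",p,z).round(3))
```

```text
[[320.4 250.7]
 [328.8 188. ]
 [350.6 190.9]
 [342.3 253.7]]
[[ 0.3753 -0.3135  0.11  ]
 [ 0.5721 -0.3357  0.11  ]
 [ 0.5651 -0.4047  0.11  ]
 [ 0.3682 -0.3819  0.11  ]]
0.19808782803062683 -6.43349616047443
0.06944479602805077 -95.83276702537843
ctr [ 0.47019366 -0.35894289  0.11      ]
[[-0.001  0.3   -0.954]
 [ 0.001 -0.954 -0.3  ]
 [-1.    -0.001  0.   ]]
(173.6, 158.0) [ 0.5643 -0.4047  0.11  ]
(188.6, 168.2) [ 0.5764 -0.3331  0.11  ]
(215.6, 128.2) [ 0.3695 -0.3793  0.11  ]
(230.0, 135.2) [ 0.3751 -0.3142  0.11  ]
jar [0.735 0.229 0.11 ]
brush [ 0.771 -0.008  0.02 ]
bowl [ 0.726 -0.235  0.05 ]
```

>>> move_arm --pt "0 0 0 1 0 0 100" --pt "0 0 0 1 0 0 100" --pt "0 0 0 1 0 0 100" --pt "0 0 0 1 0 0 100" --pt "0 0 0 1 0 0 100" --force 40

```text
t: 0.6
tcp_pos: [0.195, -0.6198, 0.2308]
eef_rot: [-2.17, 0.106, 2.171]
contact_force: [-0.1, 0.8, 0.9]
finger_gap: 1.001
```

```bash
cat >> h.py <<'E'
def togo(x,y,z,yang):
    """target TCP world pos and world angle (deg) of tool y, tool down; prints in tool axes / full-scale units"""
    o=manip.get_obs(); M=R.from_rotvec(o["eef_rot"]).as_matrix(); d=M.T@(np.array([x,y,z])-o["tcp_pos"])
    ya=np.radians(yang); Y=np.array([np.cos(ya),np.sin(ya),0]); X=np.array([0,0,-1.]); T=np.c_[X,Y,np.cross(X,Y)]
    r=R.from_matrix(M.T@T).as_rotvec()
    print("t",round(o["t"],2),"tcp",o["tcp_pos"].round(4),"yang",np.degrees(np.arctan2(M[1,1],M[0,1])).round(2),"gap",round(o["finger_gap"],3),"F",np.round(o["contact_force"],1),"q7",o["joint_pos"][6].round(2))
    print("shift units",(d/.02).round(2),"turn units",(r/.08).round(2))
    d2=T.T@(np.array([x,y,z])-o["tcp_pos"]); print("shift units once turned",(d2/.02).round(2))
E
python3 -c "
from h import *
togo(.4707,-.3584,.2,-96.4)"
```

```text
t 0.6 tcp [ 0.195  -0.6198  0.2308] yang -95.64 gap 1.001 F [-0.1  0.8  0.9] q7 -0.45
shift units [  1.55 -14.36 -12.44] turn units [0.16 0.01 0.01]
shift units once turned [  1.54 -14.52 -12.24]
```

>>> move_arm --pt "0 -0.97 -0.82 0.16 0 0 100" --pt "0 -0.97 -0.82 0 0 0 100" --pt "0 -0.97 -0.82 0 0 0 100" --pt "0 -0.97 -0.82 0 0 0 100" --pt "0 -0.97 -0.82 0 0 0 100"

```text
t: 1.1
tcp_pos: [0.2874, -0.5312, 0.2309]
eef_rot: [-2.165, 0.116, 2.166]
contact_force: [-0.1, -0.1, -0.6]
finger_gap: 1.002
```

>>> move_arm --pt "0 -0.97 -0.82 0 0 0 100" --pt "0 -0.97 -0.82 0 0 0 100" --pt "0 -0.97 -0.82 0 0 0 100" --pt "0 -0.97 -0.82 0 0 0 100" --pt "0 -0.97 -0.82 0 0 0 100"

```text
t: 1.6
tcp_pos: [0.3793, -0.4436, 0.231]
eef_rot: [-2.165, 0.117, 2.166]
contact_force: [-0.3, -0.0, 0.1]
finger_gap: 0.998
```

>>> move_arm --pt "0 -0.97 -0.82 0 0 0 100" --pt "0 -0.97 -0.82 0 0 0 100" --pt "0 -0.97 -0.82 0 0 0 100" --pt "0 -0.97 -0.82 0 0 0 100" --pt "0 -0.6 -0.8 0 0 0 100"

```text
t: 2.1
tcp_pos: [0.4705, -0.3625, 0.2311]
eef_rot: [-2.166, 0.115, 2.167]
contact_force: [-0.2, 0.4, 0.3]
finger_gap: 0.997
```

```bash
python3 -c "
from h import *
togo(.4707,-.3584,.08,-96.4)
i=manip.camera('scene');crop(i,130,60,150,150,4,'pics/c1.png',1.2)"
```

```text
t 2.1 tcp [ 0.4705 -0.3625  0.2311] yang -96.11 gap 0.997 F [-0.2  0.4  0.3] q7 -1.12
shift units [ 7.55 -0.2   0.01] turn units [0.06 0.   0.01]
shift units once turned [ 7.55 -0.21  0.01]
```

View pics/c1.png

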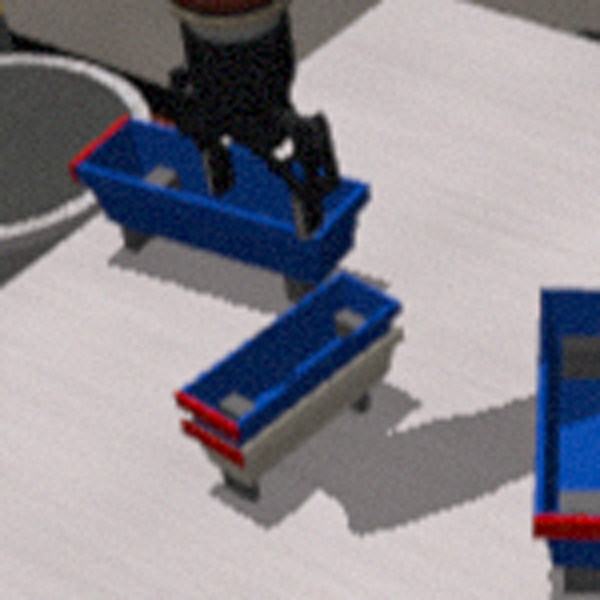

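The gripper is above the nested bins, fingers near crop (215,180) and (305,220), opening across the rim. I'll trim the y error, come down, and check before entering.

>>> move_arm --pt "0.9 -0.21 0 0.06 0 0 100" --pt "0.9 0 0 0 0 0 100" --pt "0.9 0 0 0 0 0 100" --pt "0.9 0 0 0 0 0 100" --pt "0.9 0 0 0 0 0 100"

```text
t: 2.65
tcp_pos: [0.4696, -0.3601, 0.1402]
eef_rot: [-2.162, 0.122, 2.164]
contact_force: [0.0, -0.1, 0.4]
finger_gap: 1.003
```

```bash
python3 -c "
from h import *
togo(.4707,-.3584,.08,-96.4)
i=manip.camera('scene');crop(i,150,80,110,110,5,'pics/c2.png',1.2)"
```

```text
t 2.65 tcp [ 0.4696 -0.3601  0.1402] yang -96.47 gap 1.003 F [ 0.  -0.1  0.4] q7 -1.14
shift units [ 3.01 -0.09 -0.05] turn units [-0.02  0.01  0.  ]
shift units once turned [ 3.01 -0.09 -0.04]
```

View pics/c2.png

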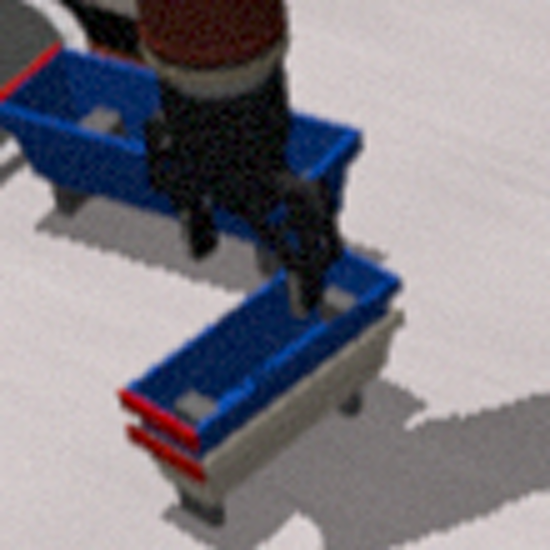

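>>> move_arm --pt "0.7 -0.09 -0.04 0 0 0 100" --pt "0.7 0 0 0 0 0 100" --pt "0.7 0 0 0 0 0 100" --pt "0.6 0 0 0 0 0 100" --pt "0.3 0 0 0 0 0 100"

```text
t: 3.2
tcp_pos: [0.4705, -0.3581, 0.0798]
eef_rot: [-2.161, 0.121, 2.164]
contact_force: [-0.6, 0.2, -0.3]
finger_gap: 0.999
```

```bash
python3 -c "
from h import *
togo(.4707,-.3584,.08,-96.4)
i=manip.camera('scene');crop(i,150,80,110,110,5,'pics/c3.png',1.2)"
```

```text
t 3.2 tcp [ 0.4705 -0.3581  0.0798] yang -96.47 gap 0.999 F [-0.6  0.2 -0.3] q7 -1.15
shift units [-0.01  0.01 -0.01] turn units [-0.01  0.02  0.01]
shift units once turned [-0.01  0.01 -0.01]
```

View pics/c3.png

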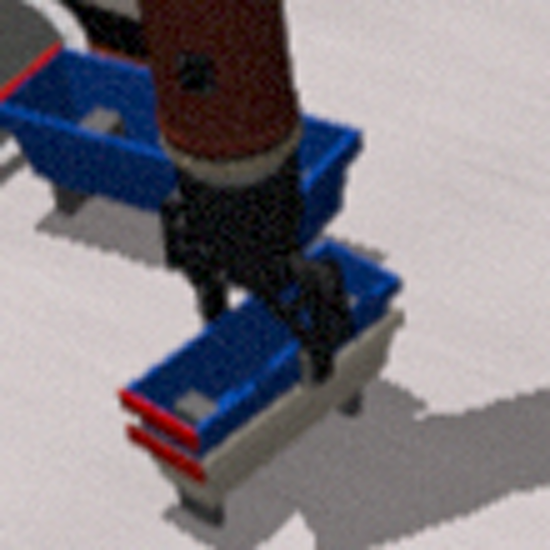

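```bash
python3 -c "
from h import *
for z in (.08,.09,.1,.11): print(z,proj('scene',(.475,-.312,z)).round(1), ((proj('scene',(.475,-.312,z))-[150,80])*5).round(0))"
```

```text
0.08 [214.1 158.9] [321. 394.]
0.09 [213.8 156.6] [319. 383.]
0.1 [213.5 154.4] [318. 372.]
0.11 [213.2 152.1] [316. 360.]
```

The tip sits at about z 0.09, beside the blue rim band (96–110 mm) and above the white rim. Closing.

>>> move_arm --pt "0 0 0 0 0 0 70" --pt "0 0 0 0 0 0 70" --pt "0 0 0 0 0 0 70" --pt "0 0 0 0 0 0 70" --pt "0 0 0 0 0 0 70"

```text
t: 3.75
tcp_pos: [0.4713, -0.3588, 0.0819]
eef_rot: [-2.165, 0.123, 2.163]
contact_force: [0.4, -0.5, 2.5]
finger_gap: 0.788
```

>>> move_arm --pt "0 0 0 0 0 0 60" --pt "-0.3 0 0 0 0 0 60" --pt "-0.4 0 0 0 0 0 60" --pt "-0.4 0 0 0 0 0 60" --pt "-0.4 0 0 0 0 0 60"

```text
t: 4.25
tcp_pos: [0.471, -0.3583, 0.112]
eef_rot: [-2.163, 0.122, 2.163]
contact_force: [0.1, 0.2, -2.8]
finger_gap: 0.792
```

```bash
python3 -c "
from h import *
togo(.4707,-.3584,.23,-96.4)
i=manip.camera('scene');crop(i,150,80,110,110,5,'pics/c4.png',1.2)"
```

```text
t 4.25 tcp [ 0.471  -0.3583  0.112 ] yang -96.46 gap 0.792 F [ 0.1  0.2 -2.8] q7 -1.14
shift units [-5.9   0.    0.02] turn units [-0.01  0.    0.  ]
shift units once turned [-5.9   0.    0.02]
```

View pics/c4.png

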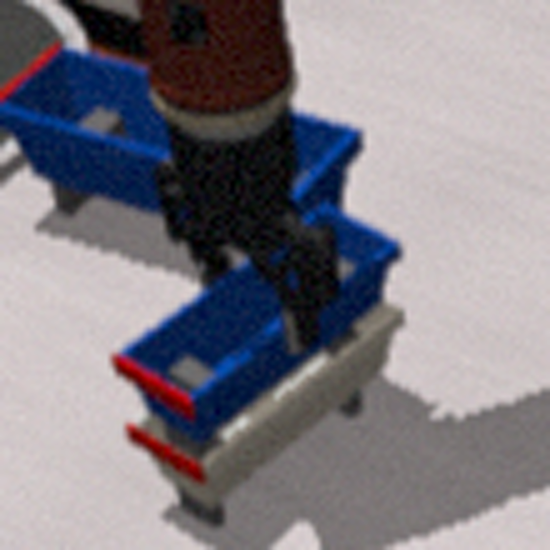

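Blue has risen about 30 mm and white has stayed on the bench. Continuing up, then checking where white stands.

>>> move_arm --pt "-0.6 0 0 0 0 0 60" --pt "-0.9 0 0 0 0 0 60" --pt "-1 0 0 0 0 0 60" --pt "-1 0 0 0 0 0 60" --pt "-1 0 0 0 0 0 60"

```text
t: 4.8
tcp_pos: [0.4709, -0.3583, 0.2027]
eef_rot: [-2.163, 0.122, 2.163]
contact_force: [0.7, 0.5, -2.8]
finger_gap: 0.788
```

```bash
python3 -c "
from h import *
togo(.432,.332,.23,-14)
i=manip.camera('scene');crop(i,130,60,150,140,5,'pics/c5.png',1.2)"
```

```text
t 4.8 tcp [ 0.4709 -0.3583  0.2027] yang -96.46 gap 0.788 F [ 0.7  0.5 -2.8] q7 -1.13
shift units [ -1.36 -34.08   5.81] turn units [-17.99  -0.     0.  ]
shift units once turned [ -1.37 -10.24 -33.02]
```

View pics/c5.png

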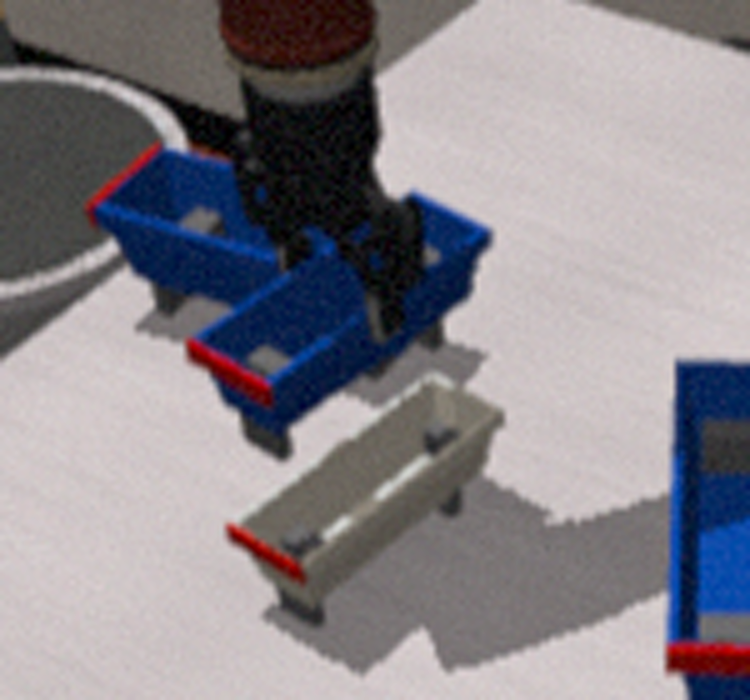

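White is standing where it was. Carrying over by a slightly outer path, and raising a little.

>>> move_arm --pt "-0.5 -0.95 -0.1 0 0 0 60" --pt "-0.5 -0.95 -0.1 0 0 0 60" --pt "-0.5 -0.95 -0.1 0 0 0 60" --pt "0 -0.95 -0.1 0 0 0 60" --pt "0 -0.95 -0.1 0 0 0 60"

```text
t: 5.35
tcp_pos: [0.4918, -0.2644, 0.2316]
eef_rot: [-2.164, 0.122, 2.163]
contact_force: [-0.2, 0.1, -2.4]
finger_gap: 0.786
```

>>> move_arm --pt "0 -0.95 -0.1 0 0 0 60" --pt "0 -0.95 -0.1 0 0 0 60" --pt "0 -0.95 -0.1 0 0 0 60" --pt "0 -0.95 -0.1 0 0 0 60" --pt "0 -0.95 -0.1 0 0 0 60"

```text
t: 5.85
tcp_pos: [0.5122, -0.1711, 0.2312]
eef_rot: [-2.163, 0.122, 2.164]
contact_force: [0.2, 0.4, -2.3]
finger_gap: 0.789
```

>>> move_arm --pt "0 -0.95 -0.1 -1 0 0 60" --pt "0 -0.95 -0.1 -1 0 0 60" --pt "0 -0.95 -0.1 -1 0 0 60" --pt "0 -0.95 -0.1 -1 0 0 60" --pt "0 -0.95 -0.1 -1 0 0 60"

```text
t: 6.35
tcp_pos: [0.5176, -0.0763, 0.2312]
eef_rot: [2.065, 0.302, -2.066]
contact_force: [-0.2, 0.1, -2.4]
finger_gap: 0.79
```

```bash
python3 -c "
from h import *
togo(.432,.332,.23,-14)"
```

```text
t 6.35 tcp [ 0.5176 -0.0763  0.2312] yang -73.35 gap 0.79 F [-0.2  0.1 -2.4] q7 -1.25
shift units [  0.06 -20.78  -1.75] turn units [-12.95   0.     0.  ]
shift units once turned [  0.06  -9.09 -18.77]
```

>>> move_arm --pt "0 -0.8 -0.4 -1 0 0 60" --pt "0 -0.8 -0.4 -1 0 0 60" --pt "0 -0.7 -0.5 -1 0 0 60" --pt "0 -0.7 -0.6 -1 0 0 60" --pt "0 -0.6 -0.7 -1 0 0 60"

```text
t: 6.85
tcp_pos: [0.5334, 0.0119, 0.2313]
eef_rot: [1.822, 0.655, -1.822]
contact_force: [-0.2, -0.8, -2.6]
finger_gap: 0.785
```

>>> move_arm --pt "0 -0.6 -0.8 -1 0 0 60" --pt "0 -0.6 -0.8 -1 0 0 60" --pt "0 -0.6 -0.9 -1 0 0 60" --pt "0 -0.5 -0.9 -1 0 0 60" --pt "0 -0.5 -0.9 -1 0 0 60"

```text
t: 7.35
tcp_pos: [0.5484, 0.1135, 0.2312]
eef_rot: [1.554, 0.942, -1.554]
contact_force: [0.9, -0.5, -2.5]
finger_gap: 0.785
```

```bash
python3 -c "
from h import *
togo(.432,.332,.23,-14)"
```

```text
t 7.35 tcp [0.5484 0.1135 0.2312] yang -27.53 gap 0.785 F [ 0.9 -0.5 -2.5] q7 -0.85
shift units [  0.06 -10.21  -7.  ] turn units [-2.95  0.    0.  ]
shift units once turned [ 0.06 -8.29 -9.19]
```

>>> move_arm --pt "0 -0.9 -0.7 -1 0 0 60" --pt "0 -0.9 -0.8 -1 0 0 60" --pt "0 -0.8 -0.8 -0.95 0 0 60" --pt "0 -0.8 -0.9 0 0 0 60" --pt "0 -0.8 -0.9 0 0 0 60"

```text
t: 7.85
tcp_pos: [0.4958, 0.2189, 0.2312]
eef_rot: [1.389, 1.082, -1.389]
contact_force: [0.4, 0.6, -2.4]
finger_gap: 0.788
```

>>> move_arm --pt "0 -0.8 -0.9 0 0 0 60" --pt "0 -0.8 -0.9 0 0 0 60" --pt "0 -0.8 -0.9 0 0 0 60" --pt "0 -0.8 -0.9 0 0 0 60" --pt "0.5 -0.5 -0.7 0 0 0 60"

```text
t: 8.35
tcp_pos: [0.445, 0.3218, 0.2224]
eef_rot: [1.39, 1.082, -1.386]
contact_force: [0.6, -0.0, -2.8]
finger_gap: 0.783
```

```bash
python3 -c "
from h import *
togo(.432,.332,.064,-14)
i=manip.camera('top');crop(i,60,150,140,140,4,'pics/c6.png',1.5)
i=manip.camera('scene');crop(i,320,130,160,160,4,'pics/c7.png',1.2)"
```

```text
t 8.35 tcp [0.445  0.3218 0.2224] yang -14.11 gap 0.783 F [ 0.6 -0.  -2.8] q7 -1.07
shift units [ 7.92 -0.77 -0.32] turn units [-0.02 -0.02 -0.02]
shift units once turned [ 7.92 -0.76 -0.34]
```

View pics/c7.png

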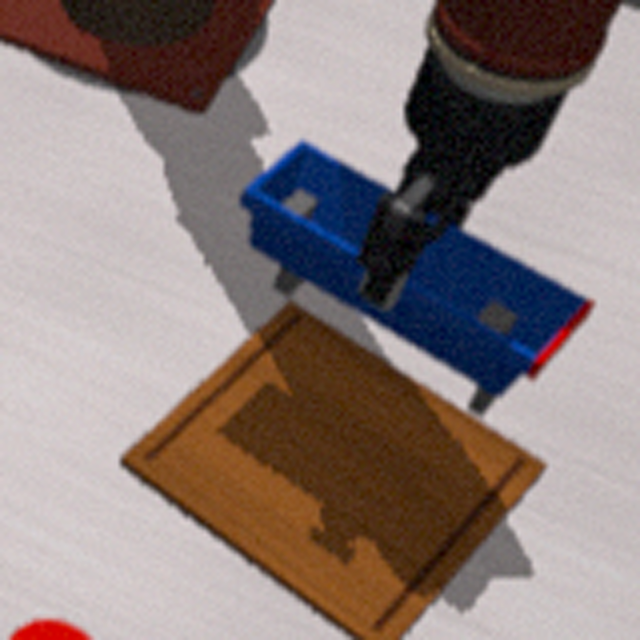

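Blue hangs level above the board, grip held, red end at +y. Lowering to just above contact.

>>> move_arm --pt "0.9 -0.76 -0.34 0 0 0 60" --pt "1 0 0 0 0 0 60" --pt "1 0 0 0 0 0 60" --pt "1 0 0 0 0 0 60" --pt "1 0 0 0 0 0 60"

```text
t: 8.95
tcp_pos: [0.4333, 0.3291, 0.1227]
eef_rot: [1.39, 1.08, -1.39]
contact_force: [-0.4, 0.1, -3.0]
finger_gap: 0.786
```

>>> move_arm --pt "1 0 0 0 0 0 60" --pt "0.9 0 0 0 0 0 60" --pt "0.5 0 0 0 0 0 60" --pt "0.3 0 0 0 0 0 60" --pt "0.1 0 0 0 0 0 60"

```text
t: 9.45
tcp_pos: [0.4329, 0.3299, 0.0672]
eef_rot: [1.389, 1.081, -1.39]
contact_force: [0.6, 0.1, -2.5]
finger_gap: 0.788
```

```bash
python3 -c "
from h import *
togo(.432,.332,.064,-14)
i=manip.camera('scene');crop(i,320,130,160,160,4,'pics/c8.png',1.2)"
```

```text
t 9.45 tcp [0.4329 0.3299 0.0672] yang -14.21 gap 0.788 F [ 0.6  0.1 -2.5] q7 -1.2
shift units [ 0.16 -0.07 -0.09] turn units [-0.05  0.    0.  ]
shift units once turned [ 0.16 -0.07 -0.09]
```

View pics/c8.png

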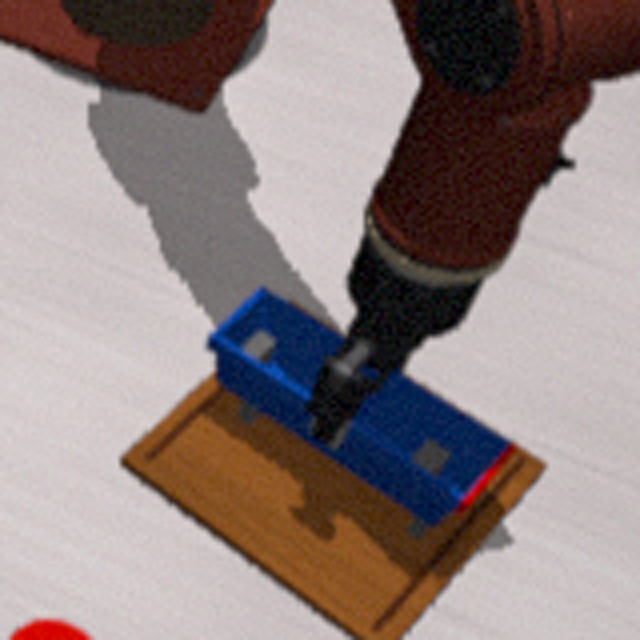

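>>> move_arm --pt "0.1 0 0 0 0 0 60" --pt "0.1 0 0 0 0 0 60" --pt "0 0 0 0 0 0 60"

```text
t: 9.8
tcp_pos: [0.4331, 0.3305, 0.064]
eef_rot: [1.39, 1.081, -1.388]
contact_force: [1.2, 0.5, 0.1]
finger_gap: 0.786
```

The weight has gone off the wrist, so blue is standing on the board. Releasing and rising.

>>> move_arm --pt "0.03 0 0 0 0 0 100" --pt "0 0 0 0 0 0 100" --pt "0 0 0 0 0 0 100" --pt "0 0 0 0 0 0 100" --pt "0 0 0 0 0 0 100"

```text
t: 10.3
tcp_pos: [0.4327, 0.3302, 0.0628]
eef_rot: [1.389, 1.082, -1.389]
contact_force: [-0.4, 0.0, -0.4]
finger_gap: 0.999
```

>>> move_arm --pt "-0.5 0 0 0 0 0 100" --pt "-1 0 0 0 0 0 100" --pt "-1 0 0 0 0 0 100" --pt "-1 0 0 0 0 0 100" --pt "-1 0 0 0 0 0 100"

```text
t: 10.8
tcp_pos: [0.4326, 0.3303, 0.1544]
eef_rot: [1.39, 1.082, -1.389]
contact_force: [0.8, 0.7, 0.0]
finger_gap: 1.001
```

```bash
python3 -c "
from h import *
togo(.582,.008,.16,2)
t=manip.camera('top')
cv2.imwrite('pics/top1.png',t)
crop(manip.camera('scene'),320,130,160,160,4,'pics/c9.png',1.2)
crop(t,190,150,70,70,8,'pics/c10.png',1.8)"
```

```text
t 10.8 tcp [0.4326 0.3303 0.1544] yang -14.17 gap 1.001 F [0.8 0.7 0. ] q7 -1.13
shift units [-0.28 11.19 13.8 ] turn units [-3.53 -0.   -0.01]
shift units once turned [-0.28  6.9  16.37]
```

View pics/c9.png

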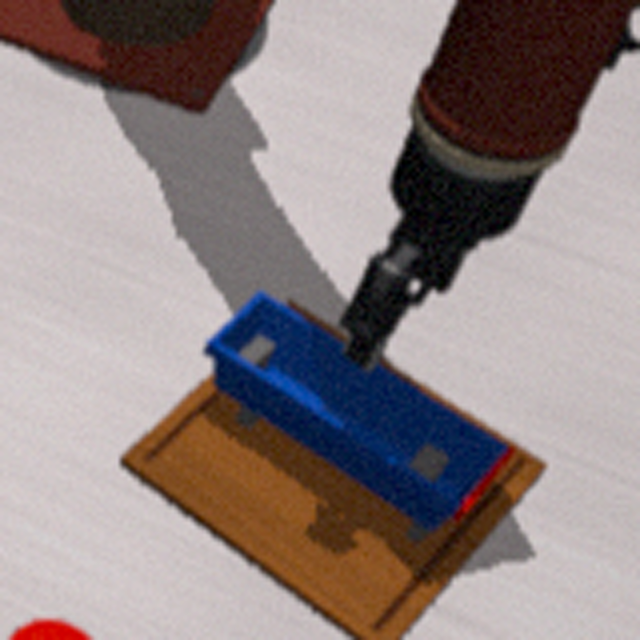

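View pics/c10.png

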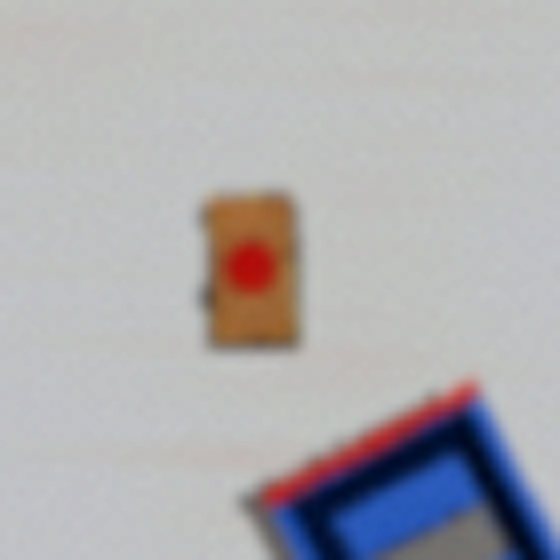

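View pics/top1.png

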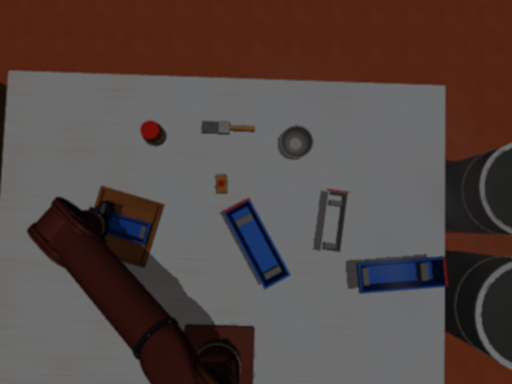

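Blue stands upright on the board, rim near scene crop (260,300)–(510,450). In the top view the carton's red dot is at about (221,183) and its long side runs along x. Measuring the carton and white bin finely.

Run:
```python
from h import *
t=cv2.imread("pics/top1.png")
def fit(img,x0,y0,w,h,f,z,cam="top"):
    b=cv2.resize(img[y0:y0+h,x0:x0+w],None,fx=6,fy=6,interpolation=cv2.INTER_CUBIC)
    m=f(cv2.cvtColor(b,cv2.COLOR_BGR2HSV).astype(int),b.astype(int)).astype(np.uint8)
    c=max(cv2.findContours(m,0,1)[0],key=cv2.contourArea); bp=cv2.boxPoints(cv2.minAreaRect(c))
    px=(bp+.5)/6-.5+[x0,y0]; W=np.array([ray(cam,p,z) for p in px]); print(px.round(1).tolist()," ctr",W.mean(0).round(4))
    for i in range(2):
        e=W[i+1]-W[i]; print("  ",np.linalg.norm(e).round(4),np.degrees(np.arctan2(e[1],e[0])).round(2))
fit(t,205,165,35,40,lambda h,b:h[...,1]>80,.042)
fit(t,205,165,35,40,lambda h,b:(h[...,1]>150)&((h[...,0]<6)|(h[...,0]>174)),.042)
c=t[180:260,305:355]; cv2.imwrite("pics/c11.png",np.clip(cv2.resize(c,None,fx=7,fy=7,interpolation=2)*1.8,0,255).astype(np.uint8))
```

```text
[[215.3, 174.3], [226.0, 173.9], [226.7, 192.4], [215.9, 192.7]]  ctr [0.5823 0.0077 0.042 ]
   0.0353 -86.21
   0.0609 -176.08
[[217.9, 180.1], [223.6, 180.1], [223.6, 185.8], [217.9, 185.8]]  ctr [0.5835 0.0086 0.042 ]
   0.0186 -88.21
   0.0187 -178.02
```

View pics/c11.png

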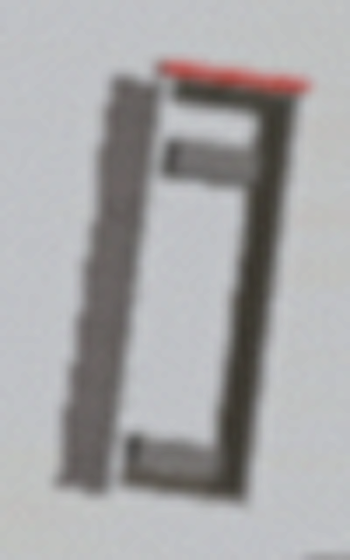

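>>> move_arm --pt "0 0.5 0.9 -1 0 0 100" --pt "0 0.4 1 -1 0 0 100" --pt "0 0.4 1 -1 0 0 100" --pt "0 0.4 1 -0.86 0 0 100" --pt "0 0.4 1 0 0 0 100"

```text
t: 11.4
tcp_pos: [0.4657, 0.2281, 0.1526]
eef_rot: [1.162, 1.239, -1.162]
contact_force: [1.2, 1.0, -0.1]
finger_gap: 1.003
```

>>> move_arm --pt "0 0.4 1 0 0 0 100" --pt "0 0.4 1 0 0 0 100" --pt "0 0.4 1 0 0 0 100" --pt "0 0.4 1 0 0 0 100" --pt "0 0.4 1 0 0 0 100"

```text
t: 11.9
tcp_pos: [0.5119, 0.1308, 0.1525]
eef_rot: [1.164, 1.238, -1.164]
contact_force: [0.6, -0.4, 0.0]
finger_gap: 1.004
```

```bash
python3 -c "
from h import *
togo(.583,.008,.01,3.5)"
```

```text
t 11.9 tcp [0.5119 0.1308 0.1525] yang 3.51 gap 1.004 F [ 0.6 -0.4  0. ] q7 -0.38
shift units [7.13 3.17 6.35] turn units [0. 0. 0.]
shift units once turned [7.13 3.17 6.35]
```

>>> move_arm --pt "0 0.5 0.95 0 0 0 100" --pt "0 0.5 1 0 0 0 100" --pt "0 0.5 1 0 0 0 100" --pt "0 0.5 1 0 0 0 100" --pt "0 0.5 1 0 0 0 100"

```text
t: 12.4
tcp_pos: [0.5679, 0.0351, 0.1525]
eef_rot: [1.164, 1.238, -1.164]
contact_force: [-0.8, 0.8, -0.2]
finger_gap: 1.002
```

>>> move_arm --pt "0.8 0.5 1 0 0 0 100" --pt "0.9 0.17 0.4 0 0 0 100" --pt "0.9 0 0 0 0 0 100" --pt "0.6 0 0 0 0 0 100" --pt "0.3 0 0 0 0 0 100"

```text
t: 12.9
tcp_pos: [0.5821, 0.0091, 0.0815]
eef_rot: [1.163, 1.239, -1.165]
contact_force: [-0.1, -0.1, 0.4]
finger_gap: 0.999
```

```bash
python3 -c "
from h import *
togo(.583,.008,.01,3.5)
crop(manip.camera('scene'),220,140,140,120,5,'pics/c12.png',1.2)"
```

```text
t 12.9 tcp [0.5821 0.0091 0.0815] yang 3.53 gap 0.999 F [-0.1 -0.1  0.4] q7 -0.21
shift units [3.57 0.05 0.06] turn units [ 0.01 -0.01  0.02]
shift units once turned [3.57 0.04 0.06]
```

View pics/c12.png

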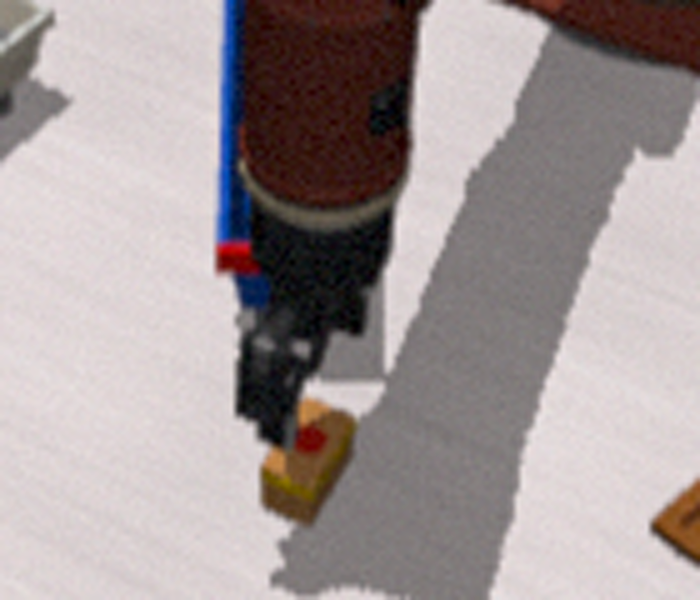

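The open fingers stand over the carton's two ends, with the red dot seen between and below them. Going down and gripping.

>>> move_arm --pt "0.9 0.05 0.06 0 0 0 100" --pt "0.9 0 0 0 0 0 100" --pt "0.9 0 0 0 0 0 100" --pt "0.6 0 0 0 0 0 100" --pt "0.27 0 0 0 0 0 100"

```text
t: 13.45
tcp_pos: [0.5837, 0.0079, 0.0108]
eef_rot: [1.164, 1.238, -1.164]
contact_force: [-0.4, 0.9, 0.2]
finger_gap: 0.999
```

>>> move_arm --pt "0 0 0 0 0 0 60" --pt "0 0 0 0 0 0 60" --pt "0 0 0 0 0 0 60" --pt "0 0 0 0 0 0 60" --pt "0 0 0 0 0 0 60" --force 30

```text
t: 13.95
tcp_pos: [0.5846, 0.0077, 0.0122]
eef_rot: [1.165, 1.236, -1.163]
contact_force: [-0.4, 0.8, 6.1]
finger_gap: 0.697
```

```bash
python3 -c "
from h import *
togo(.583,.008,.01,3.5)
crop(manip.camera('scene'),220,140,140,120,5,'pics/c13.png',1.2)"
```

```text
t 13.95 tcp [0.5846 0.0077 0.0122] yang 3.5 gap 0.697 F [-0.4  0.8  6.1] q7 -0.25
shift units [ 0.11 -0.08 -0.02] turn units [ 0.    0.   -0.02]
shift units once turned [ 0.11 -0.08 -0.02]
```

View pics/c13.png

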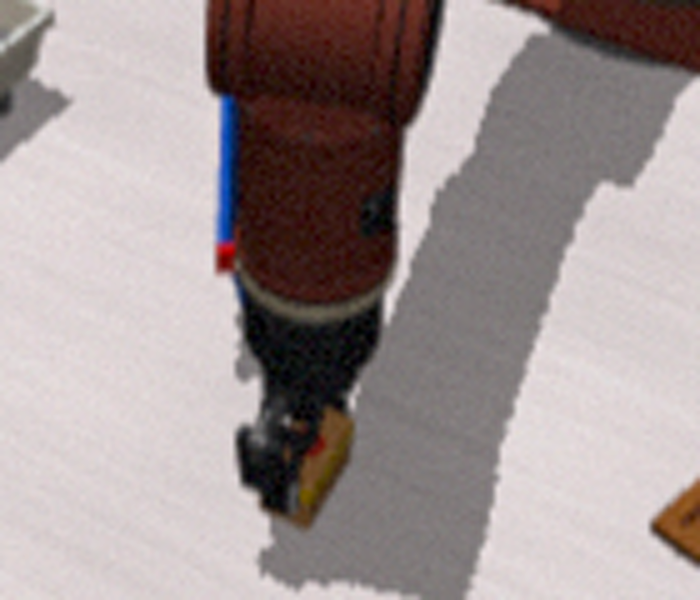

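>>> move_arm --pt "-0.5 0 0 0 0 0 60" --pt "-1 0 0 0 0 0 60" --pt "-1 0 0 0 0 0 60" --pt "-1 0 0 0 0 0 60" --pt "-1 0 0 0 0 0 60"

```text
t: 14.5
tcp_pos: [0.5837, 0.0076, 0.1025]
eef_rot: [1.164, 1.238, -1.164]
contact_force: [0.6, 0.9, -0.4]
finger_gap: 0.697
```

>>> move_arm --pt "-1 0 0 1 0 0 60" --pt "-1 0 0 1 0 0 60" --pt "-1 0.3 0.8 0.16 0 0 60" --pt "-1 0.3 0.9 0 0 0 60" --pt "-1 0.3 0.95 0 0 0 60"

```text
t: 15.0
tcp_pos: [0.5959, -0.0472, 0.2027]
eef_rot: [1.29, 1.155, -1.29]
contact_force: [0.7, 0.1, -1.0]
finger_gap: 0.699
```

```bash
python3 -c "
from h import *
togo(.4613,-.3573,.2,-6.4)
cv2.imwrite('pics/top2.png',manip.camera('top'))
cv2.imwrite('pics/scene2.png',manip.camera('scene'))"
```

```text
t 15.0 tcp [ 0.5959 -0.0472  0.2027] yang -6.34 gap 0.699 F [ 0.7  0.1 -1. ] q7 -0.22
shift units [ 0.13 -4.98 16.15] turn units [ 0.01 -0.   -0.  ]
shift units once turned [ 0.13 -4.96 16.16]
```

View pics/scene2.png

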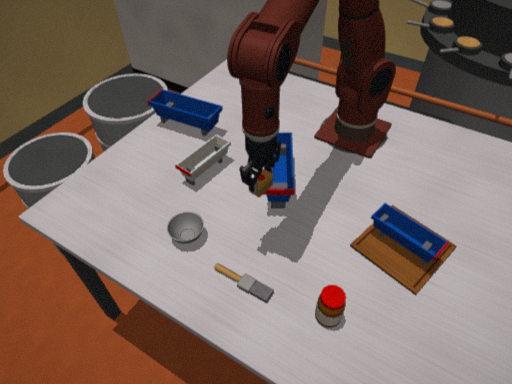

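The carton is held at (262,180); the white bin at (203,160) is in clear view. Checking its pose by overlaying the expected rim and ledges.

Run:
```python
from h import *
th=np.radians(-6.4); C=np.array([.4707,-.3584]); Rm=np.array([[np.cos(th),-np.sin(th)],[np.sin(th),np.cos(th)]])
out=[]
for n,(x0,y0) in (("top",(305,180)),("scene",(165,130))):
    im=cv2.imread(f"pics/{n}2.png"); c=np.clip(cv2.resize(im[y0:y0+80,x0:x0+75],None,fx=5,fy=5,interpolation=2)*1.5,0,255).astype(np.uint8)
    for L in ([(-.1,-.034,.08),(.1,-.034,.08),(.1,.034,.08),(-.1,.034,.08)],[(.052,-.02,.054),(.069,-.02,.054),(.069,.02,.054),(.052,.02,.054)],[(-.085,-.02,.054),(-.071,-.02,.054),(-.071,.02,.054),(-.085,.02,.054)]):
        q=np.array([(proj(n,[*(C+Rm@np.array(p[:2])),p[2]])-[x0,y0]+.5)*5 for p in L])
        cv2.polylines(c,[np.round(q).astype(int)],True,(0,200,0),1)
    out.append(c)
cv2.imwrite("pics/c14.png",np.hstack(out))
```

```text
(no output)
```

View pics/c14.png

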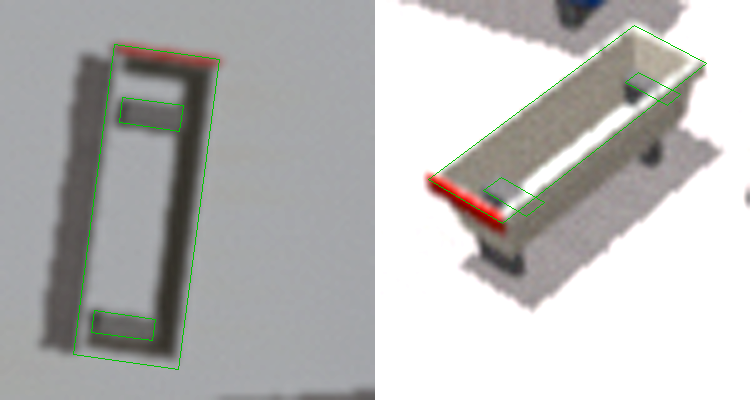

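The drawn rim and ledges agree with the picture to about a millimetre. Moving over the white bin.

>>> move_arm --pt "0 -0.29 0.95 0 0 0 60" --pt "0 -0.29 0.95 0 0 0 60" --pt "0 -0.29 0.95 0 0 0 60" --pt "0 -0.29 0.95 0 0 0 60" --pt "0 -0.29 0.95 0 0 0 60"

```text
t: 15.6
tcp_pos: [0.5559, -0.138, 0.2009]
eef_rot: [1.29, 1.156, -1.291]
contact_force: [0.0, -0.4, -1.6]
finger_gap: 0.694
```

>>> move_arm --pt "0 -0.29 0.95 0 0 0 60" --pt "0 -0.29 0.95 0 0 0 60" --pt "0 -0.29 0.95 0 0 0 60" --pt "0 -0.29 0.95 0 0 0 60" --pt "0 -0.29 0.95 0 0 0 60"

```text
t: 16.1
tcp_pos: [0.5167, -0.2291, 0.201]
eef_rot: [1.291, 1.156, -1.291]
contact_force: [0.1, -0.7, -1.3]
finger_gap: 0.699
```

>>> move_arm --pt "0 -0.29 0.95 0 0 0 60" --pt "0 -0.29 0.95 0 0 0 60" --pt "0 -0.29 0.95 0 0 0 60" --pt "0 -0.29 0.95 0 0 0 60" --pt "0 -0.29 0.95 0 0 0 60"

```text
t: 16.6
tcp_pos: [0.4775, -0.3203, 0.2009]
eef_rot: [1.291, 1.156, -1.291]
contact_force: [0.1, -0.4, -1.1]
finger_gap: 0.698
```

>>> move_arm --pt "0 -0.29 0.95 0 0 0 60" --pt "0 -0.05 0.6 0 0 0 60" --pt "0 0 0 0 0 0 60"

```text
t: 16.9
tcp_pos: [0.467, -0.3517, 0.2009]
eef_rot: [1.292, 1.154, -1.293]
contact_force: [-0.1, -0.6, -1.2]
finger_gap: 0.698
```

```bash
python3 -c "
from h import *
togo(.4613,-.3573,.042,-6.4)"
```

```text
t 16.9 tcp [ 0.467  -0.3517  0.2009] yang -6.52 gap 0.698 F [-0.1 -0.6 -1.2] q7 0.39
shift units [ 7.95 -0.25  0.31] turn units [-0.03 -0.    0.01]
shift units once turned [ 7.95 -0.25  0.31]
```

Trim, descend to about z 0.11 (carton bottom at about 0.10, above the rim), then look.

>>> move_arm --pt "0.5 -0.25 0.31 0 0 0 60" --pt "0.9 0 0 0 0 0 60" --pt "0.9 0 0 0 0 0 60" --pt "0.9 0 0 0 0 0 60" --pt "0.9 0 0 0 0 0 60"

```text
t: 17.4
tcp_pos: [0.4622, -0.3548, 0.1179]
eef_rot: [1.29, 1.156, -1.29]
contact_force: [0.4, 0.2, -1.0]
finger_gap: 0.699
```

```bash
python3 -c "
from h import *
togo(.4613,-.3573,.042,-6.4)
crop(manip.camera('scene'),150,80,110,110,5,'pics/c15.png',1.2)
crop(manip.camera('top'),290,165,80,110,5,'pics/c16.png',1.8)"
```

```text
t 17.4 tcp [ 0.4622 -0.3548  0.1179] yang -6.3 gap 0.699 F [ 0.4  0.2 -1. ] q7 0.38
shift units [ 3.79 -0.03  0.13] turn units [ 0.02 -0.01  0.01]
shift units once turned [ 3.79 -0.03  0.13]
```

View pics/c15.png

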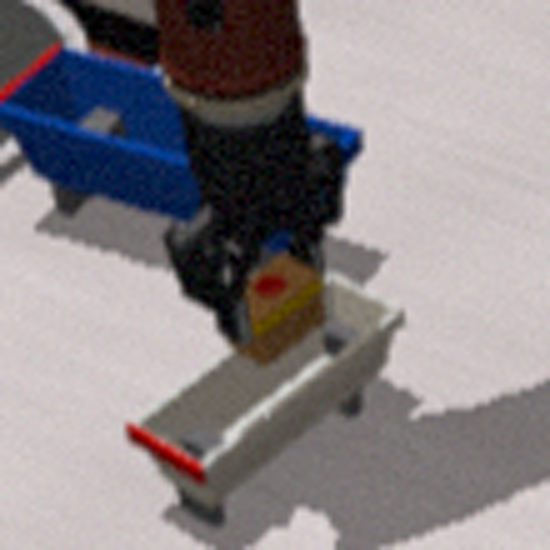

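View pics/c16.png

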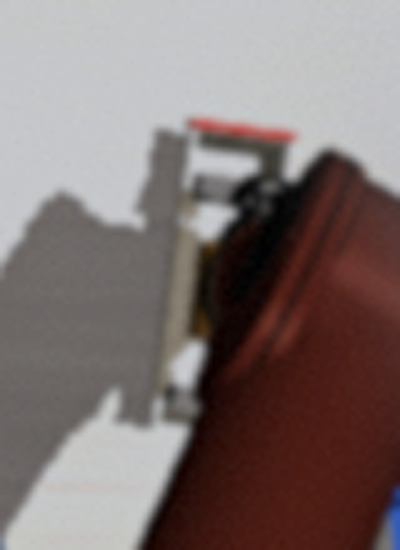

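The carton hangs upright over the white bin's mid-length, aligned with it and clear of both ledges. Lowering.

>>> move_arm --pt "0.7 -0.03 0.13 0.02 0 0 60" --pt "0.8 0 0 0 0 0 60" --pt "0.8 0 0 0 0 0 60" --pt "0.8 0 0 0 0 0 60" --pt "0.3 0 0 0 0 0 60"

```text
t: 18.0
tcp_pos: [0.4606, -0.3582, 0.0496]
eef_rot: [1.292, 1.155, -1.293]
contact_force: [0.7, -0.0, -1.4]
finger_gap: 0.699
```

>>> move_arm --pt "0.15 0 0 0 0 0 60" --pt "0.1 0 0 0 0 0 60" --pt "0 0 0 0 0 0 60"

```text
t: 18.3
tcp_pos: [0.4615, -0.3588, 0.0467]
eef_rot: [1.292, 1.153, -1.292]
contact_force: [0.2, -0.6, -1.3]
finger_gap: 0.696
```

```bash
python3 -c "
from h import *
togo(.4613,-.3573,.042,-6.4)
crop(manip.camera('scene'),150,80,110,110,5,'pics/c17.png',1.2)"
```

```text
t 18.3 tcp [ 0.4615 -0.3588  0.0467] yang -6.49 gap 0.696 F [ 0.2 -0.6 -1.3] q7 0.36
shift units [ 0.23 -0.02 -0.08] turn units [-0.02  0.   -0.01]
shift units once turned [ 0.23 -0.02 -0.08]
```

View pics/c17.png

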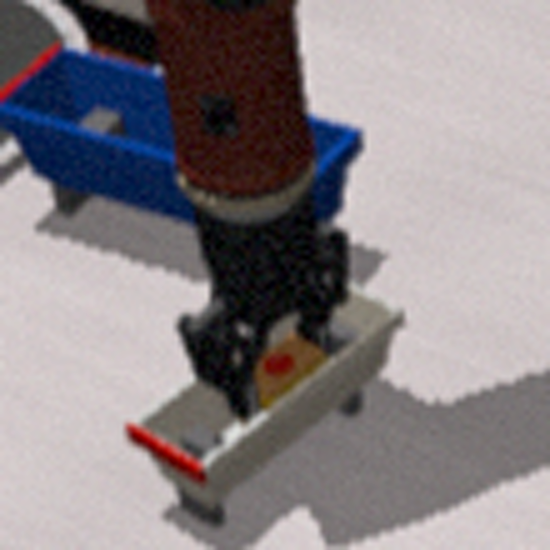

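>>> move_arm --pt "0.1 0 -0.05 0 0 0 60" --pt "0.1 0 0 0 0 0 60" --pt "0 0 0 0 0 0 60"

```text
t: 18.65
tcp_pos: [0.4614, -0.3576, 0.0423]
eef_rot: [1.292, 1.153, -1.292]
contact_force: [-0.6, 0.6, -1.3]
finger_gap: 0.696
```

>>> move_arm --pt "0.08 0 0 0 0 0 60" --pt "0 0 0 0 0 0 60"

```text
t: 18.85
tcp_pos: [0.4614, -0.3578, 0.0422]
eef_rot: [1.292, 1.153, -1.292]
contact_force: [-5.7, 4.3, 13.4]
finger_gap: 0.699
```

Contact is felt, so the carton is on the floor. Opening partway so the fingers stay clear of the ledges.

>>> move_arm --pt "-0.05 0 0 0 0 0 72" --pt "0 0 0 0 0 0 78" --pt "0 0 0 0 0 0 80" --pt "0 0 0 0 0 0 80" --pt "-0.2 0 0 0 0 0 80"

```text
t: 19.35
tcp_pos: [0.4609, -0.3574, 0.0452]
eef_rot: [1.292, 1.155, -1.292]
contact_force: [0.2, -0.6, 0.3]
finger_gap: 0.802
```

>>> move_arm --pt "-0.6 0 0 0 0 0 80" --pt "-0.9 0 0 0 0 0 80" --pt "-1 0 0 0 0 0 80" --pt "-1 0 0 0 0 0 80" --pt "-1 0 0 0 0 0 80"

```text
t: 19.85
tcp_pos: [0.4614, -0.3577, 0.1376]
eef_rot: [1.292, 1.153, -1.292]
contact_force: [0.1, -0.7, 0.6]
finger_gap: 0.8
```

>>> move_arm --pt "-1 0 -0.9 0 0 0 80" --pt "-1 0 -1 0 0 0 100" --pt "0 0 -1 0 0 0 100" --pt "0 0 -1 0 0 0 100" --pt "0 0.3 -1 0 0 0 100"

```text
t: 20.35
tcp_pos: [0.4782, -0.2604, 0.1771]
eef_rot: [1.292, 1.152, -1.292]
contact_force: [0.1, -0.5, 0.3]
finger_gap: 1.002
```

```bash
python3 -c "
from h import *
togo(.432,.331,.2,-14.2)
s=manip.camera('scene');t=manip.camera('top');cv2.imwrite('pics/scene3.png',s);cv2.imwrite('pics/top3.png',t)
a=cv2.resize(s[120:200,160:240],None,fx=5,fy=5,interpolation=2);b=cv2.resize(t[180:260,300:360],None,fx=5,fy=5,interpolation=2)
cv2.imwrite('pics/c18.png',np.clip(np.hstack([a,b])*1.4,0,255).astype(np.uint8))"
```

```text
t 20.35 tcp [ 0.4782 -0.2604  0.1771] yang -6.51 gap 1.002 F [ 0.1 -0.5  0.3] q7 0.24
shift units [ -1.18  -5.65 -29.12] turn units [ 1.68  0.01 -0.01]
shift units once turned [ -1.14  -9.49 -28.1 ]
```

View pics/c18.png

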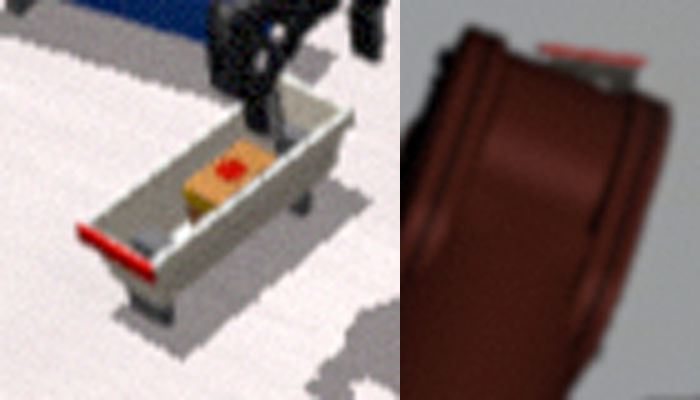

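The carton stands upright between the ledges, red dot at scene crop (230,168), and white is unmoved. Going back to the board.

>>> move_arm --pt "-0.3 0 -1 0 0 0 100" --pt "-0.3 0 -1 0 0 0 100" --pt "-0.3 0 -1 0 0 0 100" --pt "-0.2 0 -1 0 0 0 100" --pt "0 0 -1 0 0 0 100"

```text
t: 20.95
tcp_pos: [0.49, -0.1617, 0.1991]
eef_rot: [1.293, 1.151, -1.292]
contact_force: [0.2, 0.3, 0.3]
finger_gap: 1.002
```

>>> move_arm --pt "0 0 -1 0 0 0 100" --pt "0 0 -1 0 0 0 100" --pt "0 0 -1 0 0 0 100" --pt "0 0 -1 0 0 0 100" --pt "0 0 -1 0 0 0 100"

```text
t: 21.45
tcp_pos: [0.5011, -0.0623, 0.1985]
eef_rot: [1.293, 1.152, -1.292]
contact_force: [0.4, -0.3, -0.2]
finger_gap: 1.001
```

>>> move_arm --pt "0 0 -1 0 0 0 100" --pt "0 0 -1 0 0 0 100" --pt "0 0 -1 0 0 0 100" --pt "0 0 -1 1 0 0 100" --pt "0 0 -1 0.68 0 0 100"

```text
t: 21.95
tcp_pos: [0.514, 0.0369, 0.1985]
eef_rot: [1.392, 1.079, -1.391]
contact_force: [0.5, -0.4, -0.8]
finger_gap: 0.996
```

```bash
python3 -c "
from h import *
togo(.432,.331,.2,-14.2)
s=manip.camera('scene');t=manip.camera('top');cv2.imwrite('pics/scene4.png',s);cv2.imwrite('pics/top4.png',t)"
```

```text
t 21.95 tcp [0.514  0.0369 0.1985] yang -14.4 gap 0.996 F [ 0.5 -0.4 -0.8] q7 -0.47
shift units [ -0.08  -7.63 -13.23] turn units [-0.04  0.   -0.01]
shift units once turned [ -0.07  -7.58 -13.25]
```

View pics/top4.png

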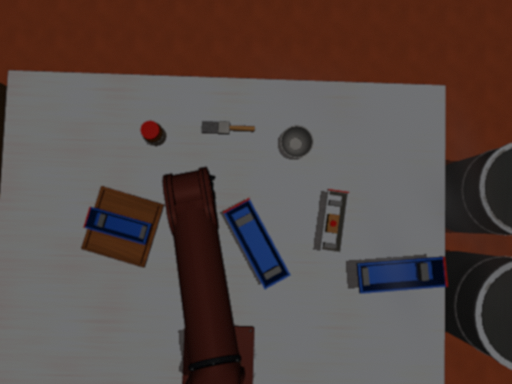

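Both bins are now in clear view, blue at (118,226) and white with the carton at (333,220). Measuring all three.

Run:
```python
from h import *
def fit(img,x0,y0,w,h,f,z,cam="top"):
    b=cv2.resize(img[y0:y0+h,x0:x0+w],None,fx=6,fy=6,interpolation=cv2.INTER_CUBIC)
    hh=cv2.cvtColor(b,cv2.COLOR_BGR2HSV).astype(int); m=f(hh).astype(np.uint8)
    c=max(cv2.findContours(m,0,1)[0],key=cv2.contourArea); bp=cv2.boxPoints(cv2.minAreaRect(c))
    px=(bp+.5)/6-.5+[x0,y0]; W=np.array([ray(cam,p,z) for p in px]); print(px.round(1).tolist()," ctr",W.mean(0).round(4))
    for i in range(2):
        e=W[i+1]-W[i]; print("  ",np.linalg.norm(e).round(4),np.degrees(np.arctan2(e[1],e[0])).round(2))
t=cv2.imread("pics/top4.png")
blue=lambda h:(h[...,0]>95)&(h[...,0]<135)&(h[...,1]>100)
red=lambda h:(h[...,1]>140)&((h[...,0]<7)|(h[...,0]>173))
print("blue"); fit(t,78,195,85,60,lambda h:cv2.morphologyEx((blue(h)|red(h)).astype(np.uint8),cv2.MORPH_CLOSE,np.ones((9,9))),.092)
print("carton top"); fit(t,318,205,30,35,lambda h:(h[...,1]>110),.072)
print("dot"); fit(t,318,205,30,35,red,.072)
print("white red end"); fit(t,318,182,35,18,lambda h:red(h),.080)
# white overlay
th=np.radians(-6.4); C=np.array([.4707,-.3584]); Rm=np.array([[np.cos(th),-np.sin(th)],[np.sin(th),np.cos(th)]])
out=[]
for n,(x0,y0) in (("top",(305,180)),("scene",(165,130))):
    im=cv2.imread(f"pics/{n}4.png"); c=np.clip(cv2.resize(im[y0:y0+80,x0:x0+75],None,fx=5,fy=5,interpolation=2)*1.5,0,255).astype(np.uint8)
    for L in ([(-.1,-.034,.08),(.1,-.034,.08),(.1,.034,.08),(-.1,.034,.08)],[(-.0395,-.017,.072),(.0205,-.017,.072),(.0205,.017,.072),(-.0395,.017,.072)]):
        q=np.array([(proj(n,[*(C+Rm@np.array(p[:2])),p[2]])-[x0,y0]+.5)*5 for p in L])
        cv2.polylines(c,[np.round(q).astype(int)],True,(0,200,0),1)
    out.append(c)
cv2.imwrite("pics/c19.png",np.hstack(out))
```

```text
blue
[[82.9, 228.6], [89.9, 204.6], [152.5, 222.8], [145.6, 246.8]]  ctr [0.4343 0.3238 0.092 ]
   0.0781 -13.16
   0.2056 -104.44
carton top
[[325.4, 231.0], [327.7, 213.6], [339.7, 215.2], [337.4, 232.6]]  ctr [ 0.4627 -0.3564  0.072 ]
   0.0564 -6.45
   0.0391 -95.86
dot
[[329.8, 219.9], [335.9, 219.9], [335.9, 226.1], [329.8, 226.1]]  ctr [ 0.463  -0.3573  0.072 ]
   0.0199 -88.29
   0.0198 -178.91
white red end
[[336.6, 190.6], [337.6, 190.6], [337.6, 191.1], [336.6, 191.1]]  ctr [ 0.5664 -0.3675  0.08  ]
   0.0032 -88.23
   0.0016 -178.92
```

View pics/c19.png

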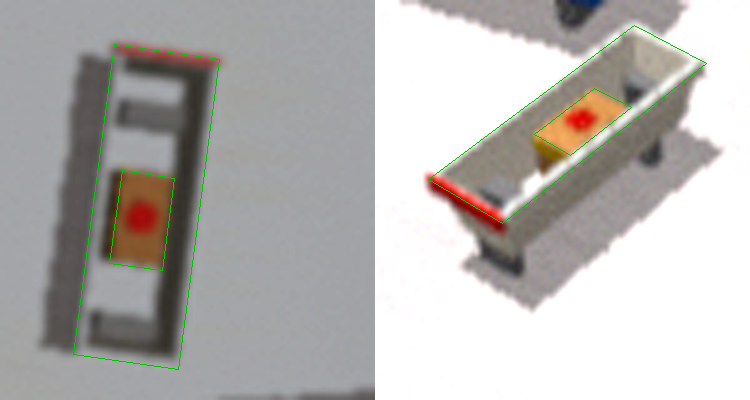

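Run:
```python
from h import *
C=np.array([.4328,.3303]); 
out=[]
for yaw in (75.8,):
  th=np.radians(yaw); Rm=np.array([[np.cos(th),-np.sin(th)],[np.sin(th),np.cos(th)]])
  for n,(x0,y0) in (("top",(75,195)),("scene",(365,195))):
    im=cv2.imread(f"pics/{n}4.png"); c=np.clip(cv2.resize(im[y0:y0+70,x0:x0+90],None,fx=4,fy=4,interpolation=2)*1.7,0,255).astype(np.uint8)
    for L in ([(-.1,-.034,.092),(.1,-.034,.092),(.1,.034,.092),(-.1,.034,.092)],[(.052,-.02,.066),(.069,-.02,.066),(.069,.02,.066),(.052,.02,.066)],[(-.085,-.02,.066),(-.071,-.02,.066),(-.071,.02,.066),(-.085,.02,.066)]):
        q=np.array([(proj(n,[*(C+Rm@np.array(p[:2])),p[2]])-[x0,y0]+.5)*4 for p in L])
        cv2.polylines(c,[np.round(q).astype(int)],True,(0,255,0),1)
    out.append(c)
cv2.imwrite("pics/c20.png",np.hstack(out))
```

```text
(no output)
```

View pics/c20.png

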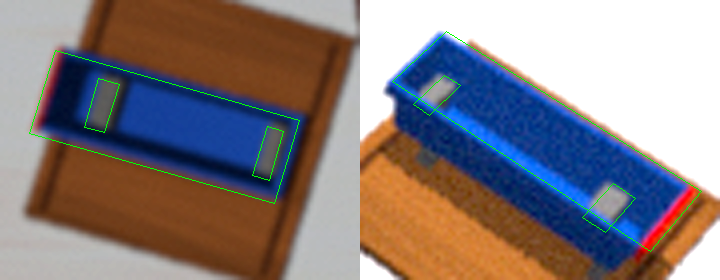

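The drawn blue rim fits to about 3 mm; in the picture the bin sits slightly toward -y. I'll regrasp at the recorded release pose, which keeps the known in-hand offset, and recheck in the pictures above the white bin.

>>> move_arm --pt "0 -0.54 -0.95 0 0 0 100" --pt "0 -0.54 -0.95 0 0 0 100" --pt "0 -0.54 -0.95 0 0 0 100" --pt "0 -0.54 -0.95 0 0 0 100" --pt "0 -0.54 -0.95 0 0 0 100"

```text
t: 22.55
tcp_pos: [0.4849, 0.1416, 0.1983]
eef_rot: [1.389, 1.081, -1.389]
contact_force: [0.1, 0.2, 0.4]
finger_gap: 0.999
```

>>> move_arm --pt "0 -0.54 -0.95 0 0 0 100" --pt "0 -0.54 -0.95 0 0 0 100" --pt "0 -0.54 -0.95 0 0 0 100" --pt "0 -0.54 -0.95 0 0 0 100" --pt "0 -0.54 -0.95 0 0 0 100"

```text
t: 23.05
tcp_pos: [0.4562, 0.247, 0.1982]
eef_rot: [1.389, 1.081, -1.389]
contact_force: [0.2, -0.6, -0.2]
finger_gap: 0.997
```

>>> move_arm --pt "0 -0.54 -0.95 0 0 0 100" --pt "0 -0.54 -0.95 0 0 0 100" --pt "0 -0.54 -0.95 0 0 0 100" --pt "0 -0.4 -0.6 0 0 0 100" --pt "0 0 0 0 0 0 100"

```text
t: 23.55
tcp_pos: [0.4331, 0.3252, 0.1982]
eef_rot: [1.388, 1.084, -1.387]
contact_force: [0.8, -0.7, -0.6]
finger_gap: 1.001
```

```bash
python3 -c "
from h import *
togo(.4328,.3303,.063,-14.17)"
```

```text
t 23.55 tcp [0.4331 0.3252 0.1982] yang -14.02 gap 1.001 F [ 0.8 -0.7 -0.6] q7 -1.11
shift units [ 6.76 -0.07 -0.24] turn units [ 0.03 -0.01  0.  ]
shift units once turned [ 6.76 -0.08 -0.24]
```

>>> move_arm --pt "0.9 -0.08 -0.24 0.03 0 0 100" --pt "0.9 0 0 0 0 0 100" --pt "0.9 0 0 0 0 0 100" --pt "0.9 0 0 0 0 0 100" --pt "0.9 0 0 0 0 0 100"

```text
t: 24.05
tcp_pos: [0.4344, 0.3273, 0.1072]
eef_rot: [1.392, 1.078, -1.392]
contact_force: [-0.1, 0.5, -0.5]
finger_gap: 1.003
```

```bash
python3 -c "
from h import *
togo(.4328,.3303,.063,-14.17)
crop(manip.camera('scene'),340,150,130,130,5,'pics/c21.png',1.2)"
```

```text
t 24.05 tcp [0.4344 0.3273 0.1072] yang -14.4 gap 1.003 F [-0.1  0.5 -0.5] q7 -1.19
shift units [ 2.21 -0.12 -0.13] turn units [-0.05  0.01 -0.01]
shift units once turned [ 2.21 -0.11 -0.13]
```

View pics/c21.png

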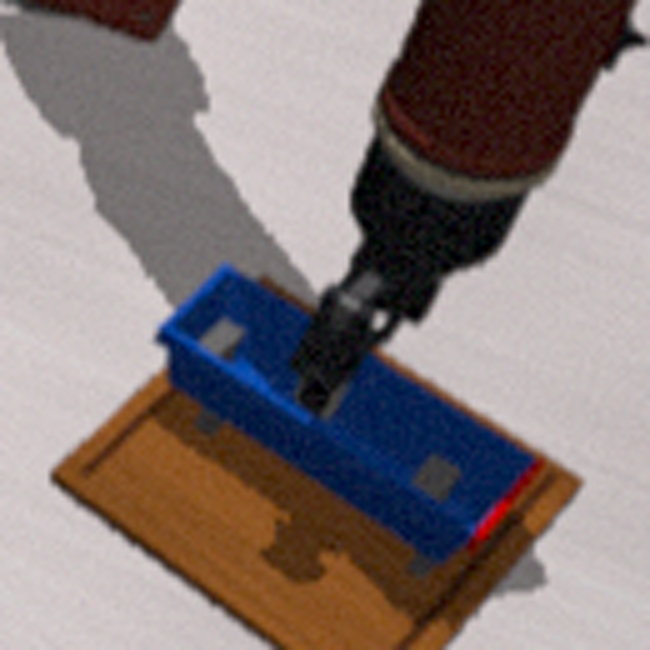

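The near finger is just outside the near rim at mid-length (crop (315,395)). Going down and gripping.

>>> move_arm --pt "0.6 -0.11 -0.13 -0.04 0 0 100" --pt "0.7 0 0 0 0 0 100" --pt "0.6 0 0 0 0 0 100" --pt "0.3 0 0 0 0 0 100" --pt "0 0 0 0 0 0 100"

```text
t: 24.6
tcp_pos: [0.4311, 0.332, 0.0628]
eef_rot: [1.387, 1.083, -1.39]
contact_force: [-0.1, 0.1, -0.1]
finger_gap: 1.0
```

```bash
python3 -c "
from h import *
togo(.4328,.3303,.063,-14.17)"
```

```text
t 24.6 tcp [0.4311 0.332  0.0628] yang -14.13 gap 1.0 F [-0.1  0.1 -0.1] q7 -1.24
shift units [-0.01  0.1   0.06] turn units [0.01 0.01 0.01]
shift units once turned [-0.01  0.1   0.06]
```

>>> move_arm --pt "0 0 0 0 0 0 60" --pt "0 0 0 0 0 0 60" --pt "0 0 0 0 0 0 60" --pt "0 0 0 0 0 0 60" --pt "0 0 0 0 0 0 60" --force 40

```text
t: 25.1
tcp_pos: [0.432, 0.3327, 0.0645]
eef_rot: [1.39, 1.082, -1.388]
contact_force: [-0.6, -1.6, 5.8]
finger_gap: 0.789
```

>>> move_arm --pt "-0.4 0 0 0 0 0 60" --pt "-0.8 0 0 0 0 0 60" --pt "-1 0 0 0 0 0 60" --pt "-1 0 0 0 0 0 60" --pt "-1 0 0 0 0 0 60"

```text
t: 25.6
tcp_pos: [0.4314, 0.3325, 0.1496]
eef_rot: [1.389, 1.082, -1.388]
contact_force: [0.4, 0.1, -2.8]
finger_gap: 0.789
```

```bash
python3 -c "
from h import *
togo(.4705,-.3584,.24,83.6)
crop(manip.camera('scene'),340,130,130,130,5,'pics/c22.png',1.2)"
```

```text
t 25.6 tcp [0.4314 0.3325 0.1496] yang -14.12 gap 0.789 F [ 0.4  0.1 -2.8] q7 -1.16
shift units [-4.53 10.33 33.02] turn units [-2.132e+01 -0.000e+00 -1.000e-02]
shift units once turned [ -4.52 -34.11   5.8 ]
```

View pics/c22.png

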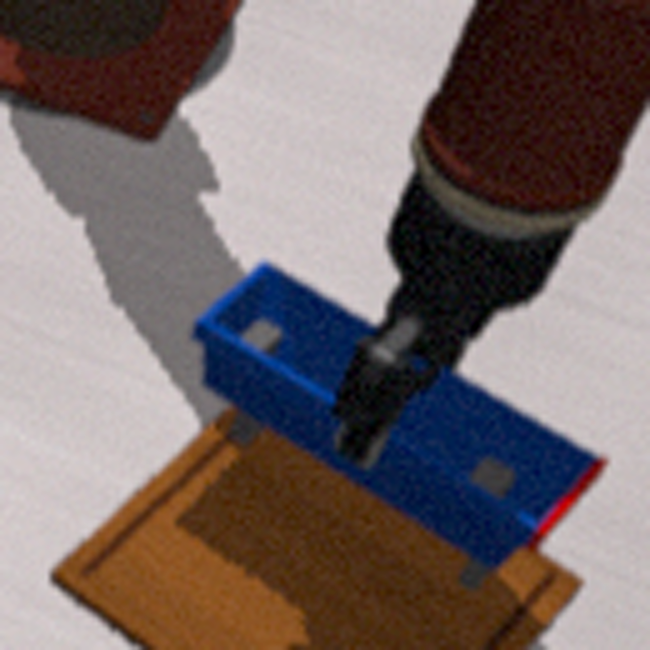

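Blue is held level. Raising and carrying by the outer path, then turning.

>>> move_arm --pt "-0.9 0 0.3 0 0 0 60" --pt "-0.9 0.4 0.6 0 0 0 60" --pt "-0.9 0.67 0.9 0 0 0 60" --pt "-0.9 0.67 0.9 0 0 0 60" --pt "-0.9 0.67 0.9 0 0 0 60"

```text
t: 26.15
tcp_pos: [0.4604, 0.2496, 0.2389]
eef_rot: [1.388, 1.082, -1.389]
contact_force: [-0.3, -1.1, -3.2]
finger_gap: 0.788
```

>>> move_arm --pt "0 0.67 0.9 0 0 0 60" --pt "0 0.67 0.9 0 0 0 60" --pt "0 0.67 0.9 0 0 0 60" --pt "0 0.67 0.9 0 0 0 60" --pt "0 0.67 0.9 0 0 0 60"

```text
t: 26.65
tcp_pos: [0.5033, 0.146, 0.2382]
eef_rot: [1.388, 1.082, -1.389]
contact_force: [0.2, 1.0, -2.7]
finger_gap: 0.786
```

>>> move_arm --pt "0 0.67 0.9 -1 0 0 60" --pt "0 0.6 0.9 -1 0 0 60" --pt "0 0.5 0.9 -1 0 0 60" --pt "0 0.3 0.9 -1 0 0 60" --pt "0 0.2 0.9 -1 0 0 60"

```text
t: 27.15
tcp_pos: [0.5403, 0.0511, 0.2381]
eef_rot: [1.093, 1.28, -1.094]
contact_force: [0.6, -0.2, -2.1]
finger_gap: 0.785
```

```bash
python3 -c "
from h import *
togo(.4705,-.3584,.24,83.6)"
```

```text
t 27.15 tcp [0.5403 0.0511 0.2381] yang 8.96 gap 0.785 F [ 0.6 -0.2 -2.1] q7 -0.11
shift units [-0.1  -6.64 19.68] turn units [-1.628e+01 -1.000e-02  0.000e+00]
shift units once turned [ -0.09 -20.74  -1.19]
```

>>> move_arm --pt "0 -0.35 0.9 -1 0 0 60" --pt "0 -0.4 0.9 -1 0 0 60" --pt "0 -0.5 0.85 -1 0 0 60" --pt "0 -0.55 0.8 -1 0 0 60" --pt "0 -0.6 0.75 -1 0 0 60"

```text
t: 27.65
tcp_pos: [0.5198, -0.0439, 0.2381]
eef_rot: [0.79, 1.423, -0.79]
contact_force: [0.9, -0.6, -2.6]
finger_gap: 0.788
```

>>> move_arm --pt "0 -0.65 0.7 -1 0 0 60" --pt "0 -0.7 0.65 -1 0 0 60" --pt "0 -0.75 0.6 -1 0 0 60" --pt "0 -0.8 0.55 -1 0 0 60" --pt "0 -0.8 0.5 -1 0 0 60"

```text
t: 28.15
tcp_pos: [0.503, -0.138, 0.2382]
eef_rot: [0.481, 1.517, -0.481]
contact_force: [0.3, 0.2, -2.9]
finger_gap: 0.79
```

```bash
python3 -c "
from h import *
togo(.4705,-.3584,.24,83.6)"
```

```text
t 28.15 tcp [ 0.503  -0.138   0.2382] yang 54.81 gap 0.79 F [ 0.3  0.2 -2.9] q7 1.09
shift units [-0.09 -9.94  5.02] turn units [-6.28 -0.01 -0.  ]
shift units once turned [ -0.09 -11.13  -0.39]
```

>>> move_arm --pt "0 -0.85 0.4 -1 0 0 60" --pt "0 -0.9 0.3 -1 0 0 60" --pt "0 -0.9 0.25 -1 0 0 60" --pt "0 -0.9 0.15 -1 0 0 60" --pt "0 -0.9 0.1 -1 0 0 60"

```text
t: 28.65
tcp_pos: [0.485, -0.2288, 0.2381]
eef_rot: [0.169, 1.565, -0.168]
contact_force: [-0.2, 0.3, -2.9]
finger_gap: 0.785
```

>>> move_arm --pt "0 -0.9 0 -1 0 0 60" --pt "0 -0.9 0 -0.28 0 0 60" --pt "0 -0.9 0 0 0 0 60" --pt "0 -0.9 0 0 0 0 60" --pt "0 -0.9 0 0 0 0 60"

```text
t: 29.15
tcp_pos: [0.473, -0.3185, 0.2379]
eef_rot: [0.091, 1.569, -0.091]
contact_force: [-0.1, -0.8, -2.7]
finger_gap: 0.788
```

```bash
python3 -c "
from h import *
togo(.4690,-.3584,.19,83.6)"
```

```text
t 29.15 tcp [ 0.473  -0.3185  0.2379] yang 83.36 gap 0.788 F [-0.1 -0.8 -2.7] q7 1.89
shift units [ 2.39 -2.    0.03] turn units [-0.05 -0.   -0.  ]
shift units once turned [ 2.39 -2.    0.02]
```

>>> move_arm --pt "0.5 -0.8 0 -0.05 0 0 60" --pt "0.8 -0.8 0 0 0 0 60" --pt "0.8 -0.4 0 0 0 0 60" --pt "0.8 0 0 0 0 0 60" --pt "0 0 0 0 0 0 60"

```text
t: 29.65
tcp_pos: [0.4672, -0.3561, 0.1757]
eef_rot: [0.09, 1.574, -0.084]
contact_force: [0.3, 1.4, -3.3]
finger_gap: 0.784
```

Run:
```python
from h import *
togo(.4690,-.3584,.17,83.6)
s=manip.camera('scene');t=manip.camera('top');cv2.imwrite('pics/scene5.png',s);cv2.imwrite('pics/top5.png',t)
a=cv2.resize(s[90:190,155:245],None,fx=4,fy=4,interpolation=2);b=cv2.resize(t[170:270,300:380],None,fx=4,fy=4,interpolation=2)
cv2.imwrite('pics/c23.png',np.clip(np.hstack([a,b])*1.4,0,255).astype(np.uint8))
```

```text
t 29.65 tcp [ 0.4672 -0.3561  0.1757] yang 83.63 gap 0.784 F [ 0.3  1.4 -3.3] q7 1.93
shift units [ 0.29 -0.11  0.11] turn units [ 0.01 -0.06 -0.05]
shift units once turned [ 0.29 -0.11  0.1 ]
```

View pics/c23.png

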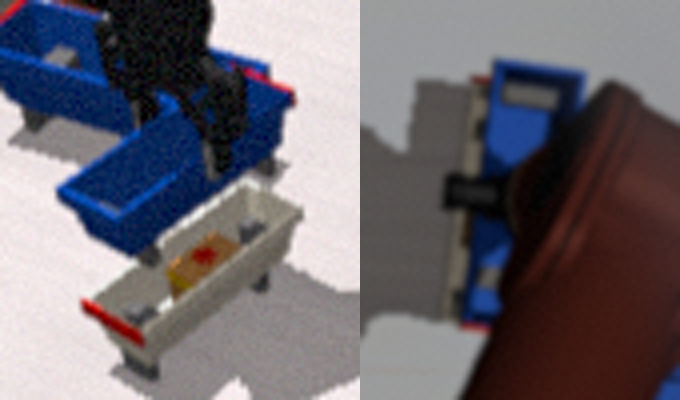

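Red ends are opposite and the grip is level. Overlaying the rim predicted for a bin centred on the TCP to read the in-hand offset.

```bash
cat > ov.py <<'E'
from h import *
def ov(idx,C,yaw,zb,f,Cw=(.4707,-.3584)):
    out=[]
    for n,(x0,y0,w,h) in (("top",(310,175,65,95)),("scene",(160,95,85,95))):
        im=cv2.imread(f"pics/{n}{idx}.png"); k=5; c=np.clip(cv2.resize(im[y0:y0+h,x0:x0+w],None,fx=k,fy=k,interpolation=2)*1.5,0,255).astype(np.uint8)
        for CC,yw,zz in ((C,yaw,zb),(Cw,-6.4,0)):
            th=np.radians(yw); Rm=np.array([[np.cos(th),-np.sin(th)],[np.sin(th),np.cos(th)]])
            q=np.array([(proj(n,[*(np.array(CC)+Rm@np.array(p)),zz+.08])-[x0,y0]+.5)*k for p in [(-.1,-.034),(.1,-.034),(.1,.034),(-.1,.034)]])
            cv2.polylines(c,[np.round(q).astype(int)],True,(0,255,0),1)
        out.append(c)
    cv2.imwrite(f,np.hstack(out))
E
python3 -c "
from ov import *
ov(5,(.4675,-.3570),173.6,.1757-.0515,'pics/c24.png')"
```

```text
(no output)
```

View pics/c24.png

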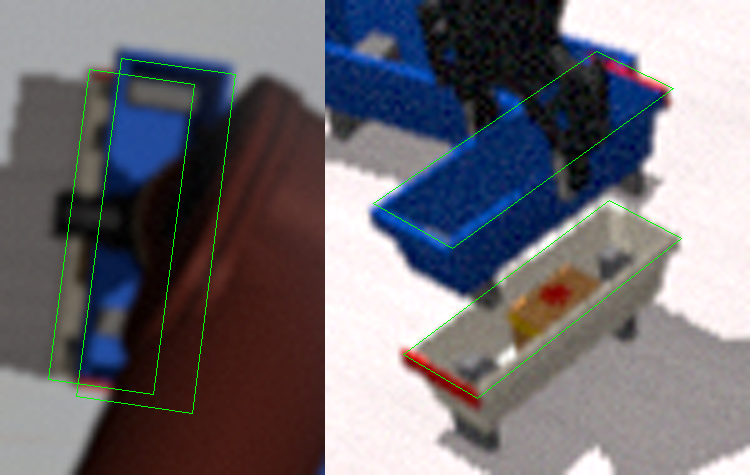

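```bash
python3 - <<'E'
from h import *
s=cv2.imread('pics/scene5.png');t=cv2.imread('pics/top5.png')
def z(im,x,y,w,h): return np.clip(cv2.resize(im[y:y+h,x:x+w],(380,280),interpolation=2)*1.5,0,255).astype(np.uint8)
cv2.imwrite('pics/c25.png',np.vstack([np.hstack([z(s,229-5,130,38,28),z(s,268,95,38,28)]),np.hstack([z(t,326,180,38,28),z(t,318,236,38,28)])]))
E
python3 - <<'E'
from h import *
s=cv2.imread('pics/scene5.png');t=cv2.imread('pics/top5.png')
def z(im,x,y,w,h):
    c=np.clip(cv2.resize(im[y:y+h,x:x+w],(380,280),interpolation=2)*1.5,0,255).astype(np.uint8)
    for i in range(0,380,50): cv2.putText(c,str(x+i//10),(i,8),0,.3,(0,0,255))
    for i in range(0,280,50): cv2.putText(c,str(y+i//10),(0,i+8),0,.3,(0,0,255))
    return c
cv2.imwrite('pics/c25.png',np.vstack([np.hstack([z(s,164,125,38,28),z(s,205,95,38,28)]),np.hstack([z(t,326,180,38,28),z(t,318,236,38,28)])]))
E
```

```text
(no output)
```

View pics/c25.png

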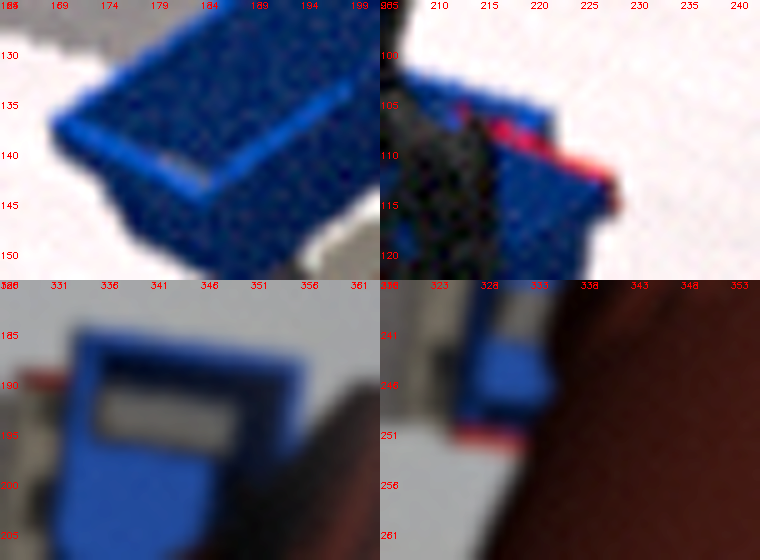

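Run:
```python
from h import *
prs=[((184,144.8),(333.2,184.5)),((168.6,136.8),(356.2,187.5)),((228,111.7),(324.5,251.5))]
P=[tri(*p) for p in prs]
for p,(a,b) in zip(P,prs): print(p.round(4), ray("scene",a,.204).round(4), ray("top",b,.204).round(4))
c=(P[1]+P[2])/2; print("ctr",c.round(4))
for n,k in (("scene",0),("top",1)):
    q=[ray(n,p[k],.204) for p in prs]; print(n,"ctr diag",((q[1]+q[2])/2).round(4),"yaw",np.degrees(np.arctan2(*(q[2]-q[0])[1::-1])).round(1), np.linalg.norm(q[2]-q[0]).round(4),np.linalg.norm(q[1]-q[0]).round(4))
```

```text
[ 0.5752 -0.3329  0.2051] [ 0.5745 -0.3343  0.204 ] [ 0.5751 -0.3329  0.204 ]
[ 0.5682 -0.401   0.2018] [ 0.5697 -0.3981  0.204 ] [ 0.5684 -0.4009  0.204 ]
[ 0.379  -0.3105  0.2105] [ 0.372  -0.3166  0.204 ] [ 0.3784 -0.3113  0.204 ]
ctr [ 0.4736 -0.3557  0.2062]
scene ctr diag [ 0.4708 -0.3573  0.204 ] yaw 175.0 0.2033 0.064
top ctr diag [ 0.4734 -0.3561  0.204 ] yaw 173.7 0.1979 0.0684
```

Run:
```python
from h import *
s=cv2.imread('pics/scene4.png');t=cv2.imread('pics/top4.png')
def z(im,x,y,w,h):
    c=np.clip(cv2.resize(im[y:y+h,x:x+w],(380,280),interpolation=2)*1.25,0,255).astype(np.uint8)
    for i in range(0,380,50): cv2.putText(c,str(x+i//10),(i,8),0,.3,(0,0,255))
    for i in range(0,280,50): cv2.putText(c,str(y+i//10),(0,i+8),0,.3,(0,0,255))
    return c
cv2.imwrite('pics/c26.png',np.vstack([np.hstack([z(s,164,152,38,28),z(s,205,130,38,28)]),np.hstack([z(t,320,180,38,28),z(t,312,232,38,28)])]))
```

```text
(no output)
```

View pics/c26.png

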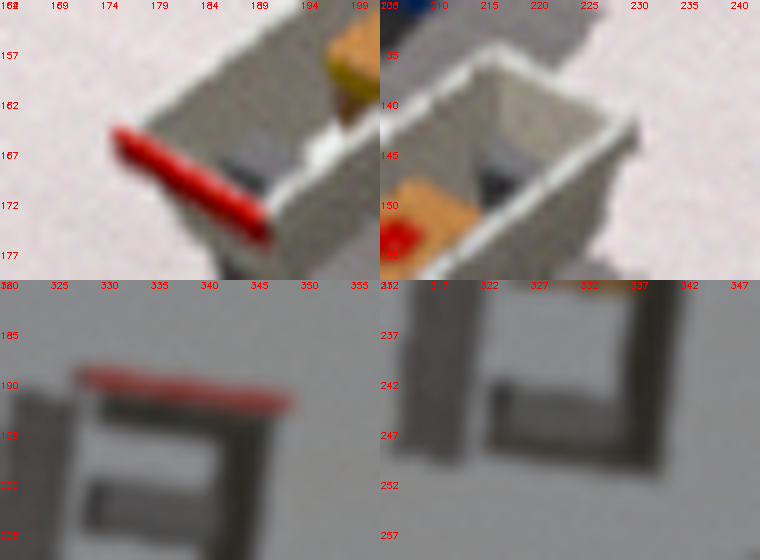

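Run:
```python
from h import *
q=np.array([ray("scene",p,.08) for p in [(174.75,164.55),(190.55,173.35),(215.75,134.05),(230.35,141.75)]]); print(q.round(4)); print("scene ctr",q.mean(0).round(4),"yaw",np.degrees(np.arctan2(*((q[0]+q[1]-q[2]-q[3])[1::-1]))).round(2),"len",np.linalg.norm((q[0]+q[1]-q[2]-q[3])/2))
r=np.array([ray("top",p,.08) for p in [(327.25,188.05),(349.05,191.35)]]); print(r.round(4)); m=r.mean(0); a=np.radians(-6.4); print("top ctr",(m-.1*np.array([np.cos(a),np.sin(a),0])).round(4))
```

```text
[[ 0.5643 -0.4067  0.08  ]
 [ 0.5697 -0.3362  0.08  ]
 [ 0.3666 -0.3843  0.08  ]
 [ 0.3746 -0.3156  0.08  ]]
scene ctr [ 0.4688 -0.3607  0.08  ] yaw -6.25 len 0.19759238506391663
[[ 0.5744 -0.3357  0.08  ]
 [ 0.5659 -0.4061  0.08  ]]
top ctr [ 0.4708 -0.3598  0.08  ]
```

Reading both bins in the same cameras, blue must shift by (-2.3, -3.6) mm; the two views agree to within 1 mm. Applying that and coming down to just above the white rim.

>>> move_arm --pt "0.5 -0.19 -0.1 0 0 0 60" --pt "0.6 0 0 0 0 0 60" --pt "0.6 0 0 0 0 0 60" --pt "0.3 0 0 0 0 0 60" --pt "0 0 0 0 0 0 60"

```text
t: 30.25
tcp_pos: [0.4658, -0.3601, 0.1383]
eef_rot: [0.088, 1.571, -0.086]
contact_force: [-0.0, 0.8, -2.5]
finger_gap: 0.788
```

Run:
```python
from h import *
togo(.4649,-.3597,.105,83.6)
s=manip.camera('scene');t=manip.camera('top');cv2.imwrite('pics/scene6.png',s);cv2.imwrite('pics/top6.png',t)
togo(.4649,-.3597,.105,83.6)
def z(im,x,y,w,h):
    c=np.clip(cv2.resize(im[y:y+h,x:x+w],(380,280),interpolation=2)*1.4,0,255).astype(np.uint8)
    for i in range(0,380,50): cv2.putText(c,str(x+i//10),(i,8),0,.3,(0,0,255))
    for i in range(0,280,50): cv2.putText(c,str(y+i//10),(0,i+8),0,.3,(0,0,255))
    return c
cv2.imwrite('pics/c27.png',np.vstack([np.hstack([z(s,165,138,38,28),z(s,205,105,38,28)]),np.hstack([z(t,324,180,38,28),z(t,318,236,38,28)])]))
crop(s,155,80,95,100,5,'pics/c28.png',1.3)
```

```text
t 30.25 tcp [ 0.4658 -0.3601  0.1383] yang 83.64 gap 0.788 F [-0.   0.8 -2.5] q7 1.93
shift units [ 1.66  0.01 -0.04] turn units [ 0.01 -0.02 -0.02]
shift units once turned [ 1.66  0.01 -0.05]
t 30.35 tcp [ 0.4665 -0.3606  0.1398] yang 83.64 gap 0.785 F [ 0.3 -0.9 -2.7] q7 1.93
shift units [ 1.74  0.03 -0.09] turn units [ 0.01  0.   -0.  ]
shift units once turned [ 1.74  0.03 -0.09]
```

View pics/c27.png

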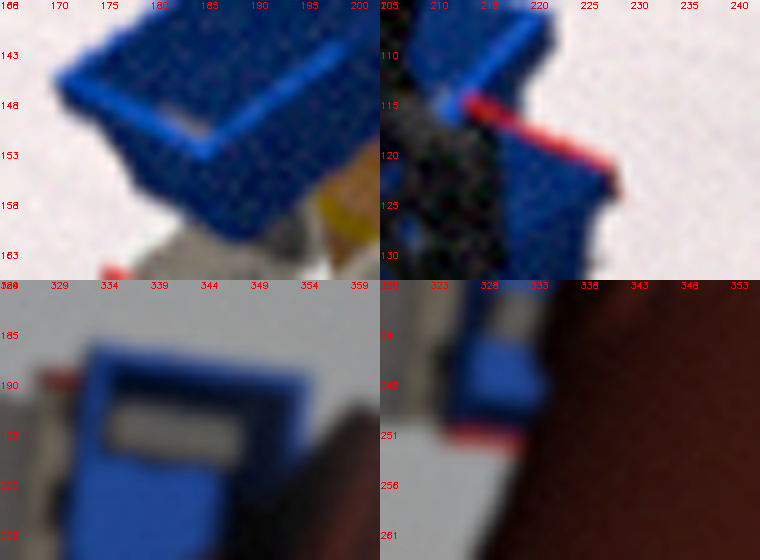

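View pics/c28.png

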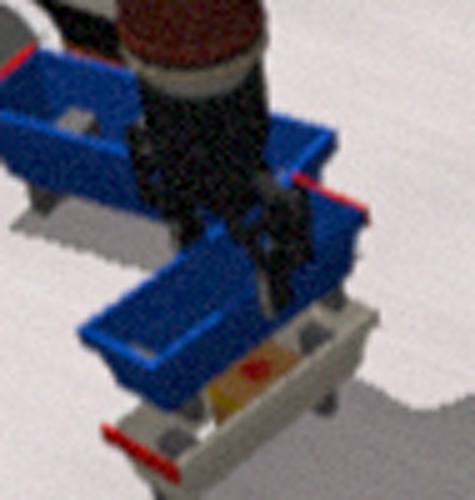

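Run:
```python
from h import *
prs=[((185.05,153.55),(332.35,186.25)),((170.05,145.55),(354.75,189.35)),((227.75,121.05),(323.85,251.55))]
for p in prs: print(tri(*p).round(4))
for n,k in (("scene",0),("top",1)):
    q=[ray(n,p[k],.1675) for p in prs]; print(n,"ctr diag",((q[1]+q[2])/2).round(4),"yaw",np.degrees(np.arctan2(*(q[2]-q[0])[1::-1])).round(1), np.linalg.norm(q[2]-q[0]).round(4),np.linalg.norm(q[1]-q[0]).round(4))
```

```text
[ 0.5735 -0.3374  0.1671]
[ 0.566  -0.4056  0.1633]
[ 0.3769 -0.3155  0.1702]
scene ctr diag [ 0.472  -0.3602  0.1675] yaw 174.6 0.2004 0.0639
top ctr diag [ 0.471  -0.36    0.1675] yaw 173.7 0.198 0.0684
```

Blue is within about 2 mm of centre. Small trim in x, then lowering gently to the ledges.

>>> move_arm --pt "0.2 0.02 -0.08 0 0 0 60" --pt "0.3 0 0 0 0 0 60" --pt "0.3 0 0 0 0 0 60" --pt "0.3 0 0 0 0 0 60" --pt "0.2 0 0 0 0 0 60"

```text
t: 30.85
tcp_pos: [0.4646, -0.3599, 0.1128]
eef_rot: [0.088, 1.57, -0.087]
contact_force: [-0.1, 0.2, -3.7]
finger_gap: 0.785
```

Run:
```python
from h import *
togo(.4649,-.3597,.105,83.6)
s=manip.camera('scene')
crop(s,155,80,95,100,6,'pics/c29.png',1.3)
```

```text
t 30.85 tcp [ 0.4646 -0.3599  0.1128] yang 83.63 gap 0.785 F [-0.1  0.2 -3.7] q7 1.92
shift units [0.39 0.01 0.01] turn units [ 0.01 -0.01 -0.01]
shift units once turned [0.39 0.01 0.01]
```

View pics/c29.png

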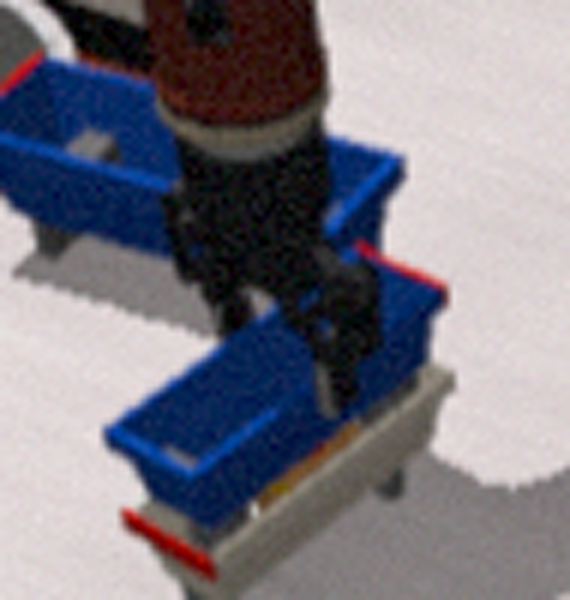

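Both feet have entered the white bin with no side force. On down in small steps to contact.

>>> move_arm --pt "0.15 0 0 0 0 0 60" --pt "0.1 0 0 0 0 0 60" --pt "0 0 0 0 0 0 60"

```text
t: 31.2
tcp_pos: [0.4648, -0.36, 0.1085]
eef_rot: [0.087, 1.569, -0.087]
contact_force: [-0.1, -0.1, -3.3]
finger_gap: 0.782
```

>>> move_arm --pt "0.08 0 0 0 0 0 60" --pt "0 0 0 0 0 0 60"

```text
t: 31.4
tcp_pos: [0.4649, -0.36, 0.1071]
eef_rot: [0.087, 1.569, -0.087]
contact_force: [0.2, -0.1, -1.9]
finger_gap: 0.787
```

>>> move_arm --pt "0.06 0 0 0 0 0 60" --pt "0 0 0 0 0 0 60"

```text
t: 31.6
tcp_pos: [0.465, -0.3603, 0.1066]
eef_rot: [0.087, 1.569, -0.088]
contact_force: [-2.6, 2.1, 3.1]
finger_gap: 0.783
```

Run:
```python
from h import *
togo(.4649,-.3597,.105,83.6)
s=manip.camera('scene')
crop(s,155,80,95,100,6,'pics/c30.png',1.3)
```

```text
t 31.6 tcp [ 0.465  -0.3603  0.1066] yang 83.62 gap 0.783 F [-2.6  2.1  3.1] q7 1.91
shift units [ 0.08  0.03 -0.01] turn units [0.   0.01 0.01]
shift units once turned [ 0.08  0.03 -0.01]
```

View pics/c30.png

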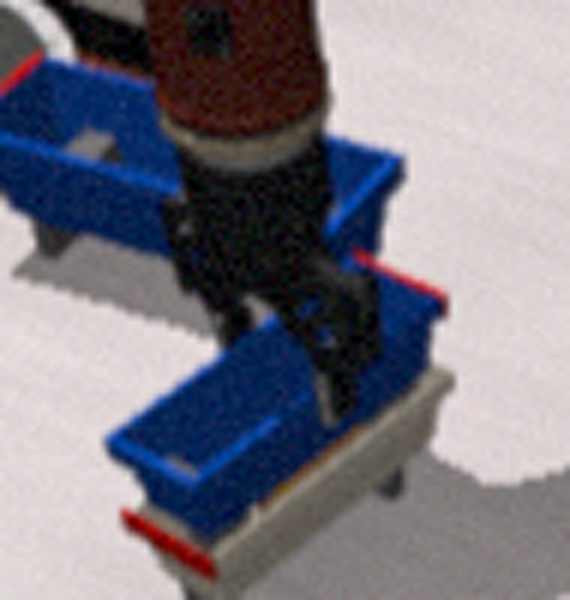

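Contact came at the expected height (blue origin about 54.5 mm). Releasing and rising.

>>> move_arm --pt "0 0 0 0 0 0 85" --pt "0 0 0 0 0 0 100" --pt "0 0 0 0 0 0 100" --pt "0 0 0 0 0 0 100" --pt "0 0 0 0 0 0 100"

```text
t: 32.15
tcp_pos: [0.4649, -0.3601, 0.1059]
eef_rot: [0.087, 1.569, -0.087]
contact_force: [0.2, -0.2, -0.2]
finger_gap: 1.002
```

>>> move_arm --pt "-0.5 0 0 0 0 0 100" --pt "-1 0 0 0 0 0 100" --pt "-1 0 0 0 0 0 100" --pt "-1 0 0 0 0 0 100" --pt "-1 0 0 0 0 0 100"

```text
t: 32.65
tcp_pos: [0.465, -0.36, 0.1976]
eef_rot: [0.087, 1.568, -0.087]
contact_force: [0.3, -0.1, -0.9]
finger_gap: 0.996
```

>>> move_arm --pt "-0.5 0.8 0 0 0 0 100" --pt "0 1 0 0 0 0 100" --pt "0 1 0 0 0 0 100" --pt "0 1 0 0 0 0 100" --pt "0 1 0 0 0 0 100"

```text
t: 33.15
tcp_pos: [0.4753, -0.2619, 0.205]
eef_rot: [0.087, 1.57, -0.086]
contact_force: [0.5, -0.1, -0.6]
finger_gap: 0.999
```

>>> move_arm --pt "0 1 0 0 0 0 100" --pt "0 1 0 0 0 0 100" --pt "0 1 0 0 0 0 100" --pt "0 1 0 0 0 0 100" --pt "0 0 0 0 0 0 100"

```text
t: 33.65
tcp_pos: [0.4845, -0.1805, 0.2053]
eef_rot: [0.084, 1.57, -0.082]
contact_force: [-0.2, 0.7, -0.1]
finger_gap: 1.001
```

Run:
```python
from h import *
togo(.4649,-.3597,.105,83.6)
s=manip.camera('scene');t=manip.camera('top');cv2.imwrite('pics/scene7.png',s);cv2.imwrite('pics/top7.png',t)
def z(im,x,y,w,h):
    c=np.clip(cv2.resize(im[y:y+h,x:x+w],(380,280),interpolation=2)*1.4,0,255).astype(np.uint8)
    for i in range(0,380,50): cv2.putText(c,str(x+i//10),(i,8),0,.3,(0,0,255))
    for i in range(0,280,50): cv2.putText(c,str(y+i//10),(0,i+8),0,.3,(0,0,255))
    return c
cv2.imwrite('pics/c31.png',np.vstack([np.hstack([z(s,165,145,38,28),z(s,205,112,38,28)]),np.hstack([z(t,322,180,38,28),z(t,314,232,38,28)])]))
crop(s,155,100,90,90,6,'pics/c32.png',1.3)
```

```text
t 33.65 tcp [ 0.4845 -0.1805  0.2053] yang 83.93 gap 1.001 F [-0.2  0.7 -0.1] q7 1.68
shift units [ 5.01 -9.02 -0.02] turn units [ 0.07 -0.01 -0.01]
shift units once turned [ 5.02 -9.02  0.02]
```

View pics/c31.png

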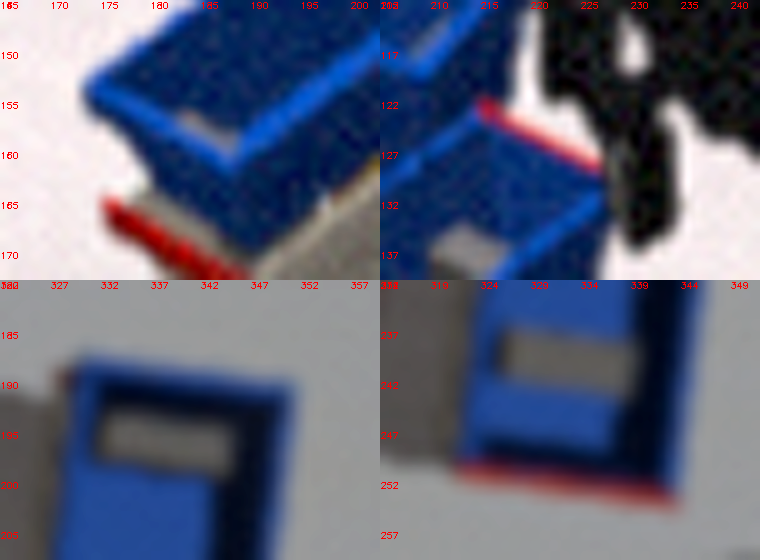

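View pics/c32.png

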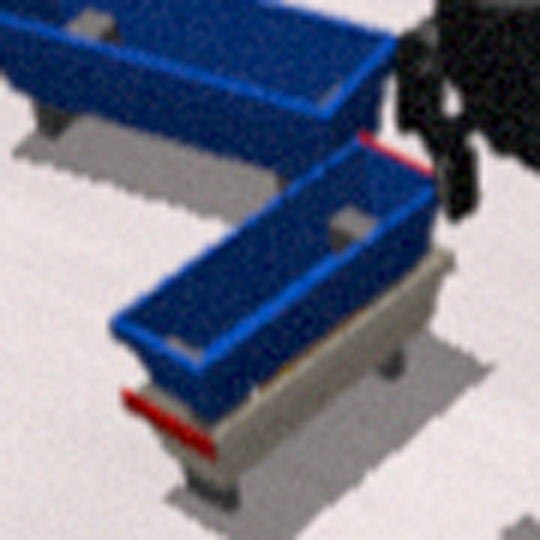

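View pics/scene7.png

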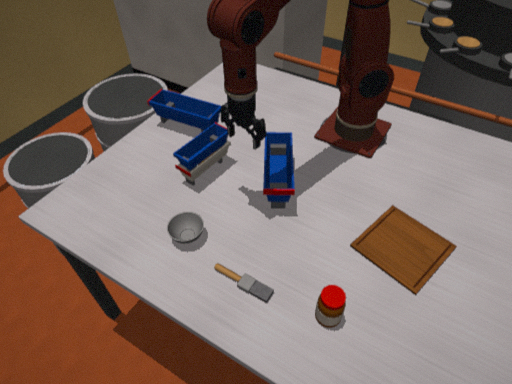

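Run:
```python
from h import *
prs=[((187.55,160.35),(329.55,187.35)),((173.05,153.55),(351.25,190.05)),((227.25,128.75),(321.35,251.05)),((214.75,121.55),(343.55,254.05))]
P=np.array([tri(*p) for p in prs]); print(P.round(4)); print("tri ctr",P.mean(0).round(4))
for n,k in (("scene",0),("top",1)):
    q=np.array([ray(n,p[k],.134) for p in prs]); print(n,q.mean(0).round(4))
d=(P[2]+P[3]-P[0]-P[1])/2; e=(P[0]+P[2]-P[1]-P[3])/2; print("pitch",(d[2]/np.linalg.norm(d)).round(3),"roll",(e[2]/np.linalg.norm(e)).round(3),"yaw",np.degrees(np.arctan2(d[1],d[0])).round(1))
```

```text
[[ 0.5722 -0.3336  0.1399]
 [ 0.5659 -0.4015  0.1318]
 [ 0.3779 -0.3149  0.1391]
 [ 0.3687 -0.3803  0.1377]]
tri ctr [ 0.4712 -0.3576  0.1371]
scene [ 0.4689 -0.3613  0.134 ]
top [ 0.4706 -0.3573  0.134 ]
pitch 0.013 roll 0.07 yaw 174.2
```

The centre agrees with white's (top and scene views within 3 mm), but the picked corners leave the roll uncertain (0.07, from about one pixel). I'll measure the plain-end rim line against the earlier held-level picture.

Run:
```python
from h import *
def line(f,a,b,ch=None):
    im=cv2.imread(f).astype(float); g=cv2.GaussianBlur(im[...,0],(0,0),.6)
    pts=[]; 
    for x in range(a[0],b[0]+1):
        yc=a[1]+(b[1]-a[1])*(x-a[0])/(b[0]-a[0]); ys=np.arange(int(yc)-2,int(yc)+4); w=g[ys,x]; w=np.clip(w-np.percentile(w,30),0,None); pts.append((x,(w*ys).sum()/w.sum()))
    p=np.array(pts); k,c=np.polyfit(p[:,0],p[:,1],1); r=p[:,1]-k*p[:,0]-c
    return round(k,3),round(c,1),r.std().round(2),p
for f,a,b in (("pics/scene5.png",(171,138),(182,144)),("pics/scene6.png",(172,147),(183,153)),("pics/scene7.png",(175,155),(186,160))):
    k,c,r,p=line(f,a,b)
    # predicted slope for a level bin
    print(f,k,r)
th=np.radians(173.6); Rm=np.array([[np.cos(th),-np.sin(th)],[np.sin(th),np.cos(th)]])
for C,z in (((.4725,-.3568),.204),((.4715,-.36),.1675),((.470,-.359),.134)):
  for roll in (0,.06):
    q=[proj("scene",[*(np.array(C)+Rm@np.array((-.099,s*.034))),z+s*.034*roll]) for s in (-1,1)]; d=q[1]-q[0]; print("pred",roll,(d[1]/d[0]).round(3))
```

```text
pics/scene5.png 0.484 0.17
pics/scene6.png 0.313 0.62
pics/scene7.png 0.359 0.67
pred 0 0.565
pred 0.06 0.623
pred 0 0.578
pred 0.06 0.634
pred 0 0.588
pred 0.06 0.642
```

Run:
```python
from h import *
def red(f,x0,y0,x1,y1):
    im=cv2.imread(f)[y0:y1,x0:x1].astype(float); w=np.clip(im[...,2]-np.maximum(im[...,0],im[...,1])-40,0,None); ys,xs=np.mgrid[y0:y1,x0:x1]
    X=[];Y=[]
    for i in range(w.shape[1]):
        if w[:,i].sum()>60: X.append(xs[0,i]);Y.append((w[:,i]*ys[:,i]).sum()/w[:,i].sum())
    X=X[2:-2];Y=Y[2:-2]; k,c=np.polyfit(X,Y,1); print(f,"slope",k.round(3),"n",len(X),"res",np.std(np.array(Y)-np.polyval([k,c],X)).round(2))
red("pics/scene7.png",212,119,229,131)      # blue's red end now
red("pics/scene4.png",172,160,194,180)      # white alone
red("pics/scene7.png",172,160,194,180)
red("pics/scene0.png",170,154,194,171)  # nested blue (level)
def pr(C,yaw,xx,z,roll):
    th=np.radians(yaw); Rm=np.array([[np.cos(th),-np.sin(th)],[np.sin(th),np.cos(th)]])
    q=[proj("scene",[*(np.array(C)+Rm@np.array((xx,s*.034))),z+s*.034*roll]) for s in (-1,1)]; d=q[1]-q[0]; return (d[1]/d[0]).round(3)
print("pred blue red end", [pr((.470,-.359),173.6,.1,.131,r) for r in (-.06,0,.06)])
print("pred white red end", [pr((.470,-.359),-6.4,.1,.075,r) for r in (-.06,0,.06)])
z=cv2.resize(cv2.imread("pics/scene7.png")[150:166,170:200],None,fx=24,fy=24,interpolation=cv2.INTER_NEAREST); cv2.imwrite("pics/c33.png",z)
```

```text
Traceback (most recent call last):
TypeError: expected non-empty vector for x
```

Run:
```python
from h import *
def red(f,x0,y0,x1,y1,t=40):
    im=cv2.imread(f)[y0:y1,x0:x1].astype(float); w=np.clip(im[...,2]-np.maximum(im[...,0],im[...,1])-t,0,None); ys,xs=np.mgrid[y0:y1,x0:x1]
    X=[];Y=[]
    for i in range(w.shape[1]):
        if w[:,i].sum()>20: X.append(xs[0,i]);Y.append((w[:,i]*ys[:,i]).sum()/w[:,i].sum())
    X=X[1:-1];Y=Y[1:-1]; k,c=np.polyfit(X,Y,1); print(f,"slope",k.round(3),"n",len(X),"res",np.std(np.array(Y)-np.polyval([k,c],X)).round(2))
red("pics/scene7.png",212,119,227,131,10)      # blue's red end now
red("pics/scene4.png",172,160,194,180)      # white alone
red("pics/scene7.png",172,160,194,180)
def pr(C,yaw,xx,z,roll):
    th=np.radians(yaw); Rm=np.array([[np.cos(th),-np.sin(th)],[np.sin(th),np.cos(th)]])
    q=[proj("scene",[*(np.array(C)+Rm@np.array((xx,s*.034))),z+s*.034*roll]) for s in (-1,1)]; d=q[1]-q[0]; return (d[1]/d[0]).round(3)
print("pred blue red end", [pr((.470,-.359),173.6,.1,.134,r) for r in (-.06,0,.06)])
print("pred white red end", [pr((.470,-.359),-6.4,.1,.075,r) for r in (-.06,0,.06)])
im=cv2.imread("pics/scene7.png")
z=np.vstack([cv2.resize(im[150:166,170:200],None,fx=18,fy=18,interpolation=0),cv2.resize(im[118:134,205:235],None,fx=18,fy=18,interpolation=0)]); cv2.imwrite("pics/c33.png",z)
```

```text
pics/scene7.png slope 0.498 n 10 res 0.11
pics/scene4.png slope 0.605 n 14 res 0.08
pics/scene7.png slope 0.624 n 14 res 0.14
pred blue red end [np.float64(0.444), np.float64(0.505), np.float64(0.566)]
pred white red end [np.float64(0.659), np.float64(0.606), np.float64(0.553)]
```

View pics/c33.png

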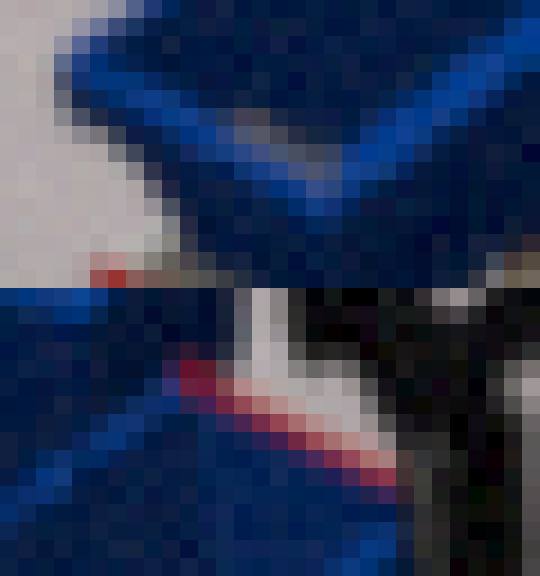

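The red-end line's slope is 0.498, against 0.505 predicted for a level bin, so the roll is about 0. White's strip also fits level (0.62 vs 0.61). Everything stands and the gripper is clear, so I'm handing in.

```bash
python3 -c "
from rig import manip
print(manip.hand_in()); print(manip.get_obs()['t'])"
```

```text
the job is handed in; nothing more can be done
None
the job is handed in; nothing more can be done
```

I handed the job in at about 34 s of robot time; no verdict came back. I lifted the blue bin out and stood it on the board, then put the carton upright between the white bin's ledges. Then I stacked the blue bin on the white one half-turned, red ends opposite.

**Checks that agreed:**
- **Position:** The blue bin's centre lay within about 3 mm of the white one's in both views.
- **Seating:** The blue bin touched down with its origin about 54.5 mm above the white one's. That is worked out from the hand height, since the pictures cannot show it that finely.
- **Level:** The red-end rim line had a slope of 0.498, against 0.505 expected for a level bin. The white bin also looked level.
- **Carton:** It was centred and upright before stacking. Afterwards it was hidden under the blue bin, so I could not check it directly.
- **Surroundings:** The bowl, jar and brush looked untouched by eye; I did not measure them. The gripper was well clear.

**Checks that disagreed:**
- **Corner triangulation:** My hand-picked corners gave a roll of 0.07 rad and a height about 3 mm too high. I took this as roughly one-pixel picking noise, because the rim-line fit showed the bin level.
- **First line fit:** An earlier line fit on the plain-end rim was too noisy to use.
- **Offset along the bin:** The blue bin sat about 4–5 mm off along its length in the gripper. I corrected this from the pictures before lowering it.

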